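# Load the parts washer and set its lift lever to float

### The job

Wash the salvaged heat sinks: turn the washer's blue dial cover until its opening stands over the compartment marked by the red-balled post, and put every heat sink from the mat into that compartment through the opening. Then turn the cover fully home, so that its opening lies over the blank white sector, and last of all push the lift valve's lever away, past its stiff detent, into the float notch so that the drum settles. Leave the jar, the screwdriver and the screw tray where they are.

Things in the scene. Friction and masses are not known exactly. Their poses are not given: they have to be found in the camera images.
- washer: Parts washer: round white deck, diameter 304, 20 thick, fixed; origin at the centre of its underside, on the vertical axis of the drum and cover above it. The drum does not turn: outer diameter 250, hub diameter 44, five equal 72-degree compartments. The one centred on the washer's own -x is blank, capped white flush with the rim. Drum and cover sink in step with the lever: 10 mm per rad.
- bay1 (a point): Point in bay 1, 95 from the drum's axis on the bay's centre line, 38 above the bench, the drum's floor height (its rim is at 99, wall 4 thick; drum and cover heights are given for lever at 0). Bay 1 is centred 72 degrees on from the blank sector, anticlockwise from above.
- bay2 (a point): The same in bay 2, centred 144 degrees on from the blank sector.
- bay3 (a point): The same in bay 3, centred 216 degrees on. The fifth compartment is not used.
- flag_red: Post of diameter 8 with a red ball of diameter 20 on top, standing on the deck outside the drum, 138 from its axis, on the centre line of the wanted compartment (bay 1, 2 or 3); origin at its foot, top 78 above the bench. Fixed.
- flag_grey1: A like post with a grey ball, at one of the two bays that are not wanted. Fixed.
- flag_grey2: A like post with a grey ball, at the other bay that is not wanted. Fixed.
- cover (a joint): Angle of the blue dial cover (rad). 0 = opening over the blank white sector, against a hard stop (fully home); grows anticlockwise from above, to a stop at 5.0; 1.257, 2.513, 3.770 put the opening exactly over bay 1, 2, 3. Starts beyond bay 3 (4.3 to 4.95). Turns with light friction (about 1 N at the peg) and stays where it is left.
- grip_peg (a point): Upright orange peg on the cover, diameter 18, top 144 above the bench, 39 clear above the cover, 75 from the axis, exactly opposite the opening; this point is on the peg's axis, 130 above the bench, 14 below its top. Carry it round in an arc about the washer's axis to turn the cover; the round peg may turn in the grip.
- mouth (a point): Point that turns with the cover (disc of diameter 250, 5 thick, top 105 above the bench, lying on the drum, with a 72-degree sector cut out as its opening, yellow stripes along both edges). The point is on the opening's centre line, 138 from the axis, just outside the rim: right over a post when lined up with that post's compartment.
- valve: Lift valve: grey block 100 x 60 x 45 on a foot plate 130 x 75, fixed, two steel lugs on top to 63 high; origin at the centre of its underside; its x axis is the direction in which the lever is pushed, away from the robot. The lever's pivot is 55 above the bench over the origin and lies along the valve's y axis.
- lever (a joint): Angle of the valve lever (rad). 0 = leaning 0.5 from upright towards the valve's -x; grows as it swings to +x. About 2 N at the ball to move and stays where left up to 0.42; there it meets a stiff spring detent (about 10 N at the ball) that pushes it back until the crest at 0.72; past that it snaps forward by itself into the float notch at 1.0, its end stop, and stays.
- lever_ball (a point): Centre of the lever's black ball knob, diameter 32, 130 from the pivot, on a steel rod of diameter 12.
- mat: Green rubber mat 260 x 220, 3 thick, fixed to the bench; origin at the centre of its underside. The heat sinks lie on it at the start.
- sink1: Heat sink: copper base and aluminium fins, a block 22 x 22 in plan and 24 high, about 35 g, sides along its x and y; origin at the centre of its copper underside. Three to five of the five are present.
- sink2: Heat sink: copper base and aluminium fins, a block 22 x 22 in plan and 24 high, about 35 g, sides along its x and y; origin at the centre of its copper underside. Three to five of the five are present.
- sink3: Heat sink: copper base and aluminium fins, a block 22 x 22 in plan and 24 high, about 35 g, sides along its x and y; origin at the centre of its copper underside. Three to five of the five are present.
- sink4: Heat sink: copper base and aluminium fins, a block 22 x 22 in plan and 24 high, about 35 g, sides along its x and y; origin at the centre of its copper underside. Three to five of the five are present.
- sink5: Heat sink: copper base and aluminium fins, a block 22 x 22 in plan and 24 high, about 35 g, sides along its x and y; origin at the centre of its copper underside. Three to five of the five are present.
- screwdriver: Screwdriver 170 long with a red handle, lying on the bench. Leave it.
- flux_jar: Amber jar, diameter 48, 55 high. Leave it; origin at the centre of its underside.
- screw_tray: Open red tray 60 x 80 x 20. Leave it; origin at the centre of its underside.
Not all that is in view belongs to the job. There is more than one size of the valve; the job needs the larger.

How it is judged:
On the way, in this order (a step that is already met when the one before it is completed fails the run):
1. the cover's opening stands over the compartment of the red post (mouth point within 20 mm of the post, about 8 degrees) (horizontal distance between mouth and flag_red below 0.02 m), for 0.2 s.
2. every heat sink lies in the red post's compartment, let go (((horizontal distance between flag_red and bay1 below 0.058 m and horizontal distance between sink1 and bay1 below 0.062 m) or (horizontal distance between flag_red and bay2 below 0.058 m and horizontal distance between sink1 and bay2 below 0.062 m) or (horizontal distance between flag_red and bay3 below 0.058 m and horizontal distance between sink1 and bay3 below 0.062 m)) and height (world z) of sink1 between 0.02 and 0.097 m and ((horizontal distance between flag_red and bay1 below 0.058 m and horizontal distance between sink2 and bay1 below 0.062 m) or (horizontal distance between flag_red and bay2 below 0.058 m and horizontal distance between sink2 and bay2 below 0.062 m) or (horizontal distance between flag_red and bay3 below 0.058 m and horizontal distance between sink2 and bay3 below 0.062 m)) and height (world z) of sink2 between 0.02 and 0.097 m and ((horizontal distance between flag_red and bay1 below 0.058 m and horizontal distance between sink3 and bay1 below 0.062 m) or (horizontal distance between flag_red and bay2 below 0.058 m and horizontal distance between sink3 and bay2 below 0.062 m) or (horizontal distance between flag_red and bay3 below 0.058 m and horizontal distance between sink3 and bay3 below 0.062 m)) and height (world z) of sink3 between 0.02 and 0.097 m and ((horizontal distance between flag_red and bay1 below 0.058 m and horizontal distance between sink4 and bay1 below 0.062 m) or (horizontal distance between flag_red and bay2 below 0.058 m and horizontal distance between sink4 and bay2 below 0.062 m) or (horizontal distance between flag_red and bay3 below 0.058 m and horizontal distance between sink4 and bay3 below 0.062 m)) and height (world z) of sink4 between 0.02 and 0.097 m and ((horizontal distance between flag_red and bay1 below 0.058 m and horizontal distance between sink5 and bay1 below 0.062 m) or (horizontal distance between flag_red and bay2 below 0.058 m and horizontal distance between sink5 and bay2 below 0.062 m) or (horizontal distance between flag_red and bay3 below 0.058 m and horizontal distance between sink5 and bay3 below 0.062 m)) and height (world z) of sink5 between 0.02 and 0.097 m and contact force between each of sink1, sink2, sink3, sink4, sink5 and the fingers below 0.1 N), for 0.3 s.
3. the cover is turned fully home (within 0.12 rad of its stop), opening over the blank sector (value of joint cover below 0.12 rad), for 0.2 s.
4. the lever has snapped into the float notch (value of joint lever above 0.94 rad), for 0.3 s.
At the end, for the whole second after the job is handed in: Every heat sink lies at rest below the cover in the red post's compartment, the cover is home (within 0.12 rad of its stop) and the lever is in the float notch (beyond 0.94 rad) (((horizontal distance between flag_red and bay1 below 0.058 m and horizontal distance between sink1 and bay1 below 0.062 m) or (horizontal distance between flag_red and bay2 below 0.058 m and horizontal distance between sink1 and bay2 below 0.062 m) or (horizontal distance between flag_red and bay3 below 0.058 m and horizontal distance between sink1 and bay3 below 0.062 m)) and height (world z) of sink1 between 0.02 and 0.097 m and ((horizontal distance between flag_red and bay1 below 0.058 m and horizontal distance between sink2 and bay1 below 0.062 m) or (horizontal distance between flag_red and bay2 below 0.058 m and horizontal distance between sink2 and bay2 below 0.062 m) or (horizontal distance between flag_red and bay3 below 0.058 m and horizontal distance between sink2 and bay3 below 0.062 m)) and height (world z) of sink2 between 0.02 and 0.097 m and ((horizontal distance between flag_red and bay1 below 0.058 m and horizontal distance between sink3 and bay1 below 0.062 m) or (horizontal distance between flag_red and bay2 below 0.058 m and horizontal distance between sink3 and bay2 below 0.062 m) or (horizontal distance between flag_red and bay3 below 0.058 m and horizontal distance between sink3 and bay3 below 0.062 m)) and height (world z) of sink3 between 0.02 and 0.097 m and ((horizontal distance between flag_red and bay1 below 0.058 m and horizontal distance between sink4 and bay1 below 0.062 m) or (horizontal distance between flag_red and bay2 below 0.058 m and horizontal distance between sink4 and bay2 below 0.062 m) or (horizontal distance between flag_red and bay3 below 0.058 m and horizontal distance between sink4 and bay3 below 0.062 m)) and height (world z) of sink4 between 0.02 and 0.097 m and ((horizontal distance between flag_red and bay1 below 0.058 m and horizontal distance between sink5 and bay1 below 0.062 m) or (horizontal distance between flag_red and bay2 below 0.058 m and horizontal distance between sink5 and bay2 below 0.062 m) or (horizontal distance between flag_red and bay3 below 0.058 m and horizontal distance between sink5 and bay3 below 0.062 m)) and height (world z) of sink5 between 0.02 and 0.097 m and value of joint cover below 0.12 rad and value of joint lever above 0.94 rad and linear speed of each of sink1, sink2, sink3, sink4, sink5 below 0.03 m/s); the robot touches nothing.
It fails at once if the screwdriver is pushed more than 30 mm (distance of screwdriver from where it was at the start of the episode above 0.03 m).
It fails at once if the jar is pushed more than 30 mm (distance of flux_jar from where it was at the start of the episode above 0.03 m).
It fails at once if the screw tray is pushed more than 30 mm (distance of screw_tray from where it was at the start of the episode above 0.03 m).
Of sink1, sink2, sink3, sink4, sink5 only 3 to 5 are there at a start; the rules pass over those that are not, and their reading is None.
At some moment in a run one of sink1, sink2, sink3, sink4, sink5 may be knocked a few centimetres aside while the robot is not near it.
Once in a run the grip may slacken for a moment while it holds something.
It also fails if it takes over 210 s, if anything falls off the work surface, if the arm or the gripper's body presses on something with over 40 N, if the wrist force passes 120 N, or if a joint passes its speed limit or range.

### The arm

A 6-joint arm with a two-finger parallel gripper is mounted at the origin on the work surface. World frame = base frame: x ahead of the robot, y to its left, z up, the work surface at z = 0. Lengths are in m, angles in rad, forces in N, time in s.
With the tool pointing down it reaches from about 0.325 to 0.9 m from the base axis. Payload 6.1 kg.
Tool frame: the origin (TCP) lies at the very end of the fingers, on their centre line; the grasp point (between the pads) lies 19 mm behind it; z points along the fingers, y is the line along which they close (so a half turn about z gives the same grasp; the last joint's range is limited). The gripper opens to 87 mm and grips with 3 to 60 N. Pads are 19 mm wide; open, the fingers measure 117 mm over their backs; the gripper's body (75 mm by 190 mm) begins 51 mm behind the grasp point.
Start: joints at [1.224, 0.22, 1.526, -0, 1.395, -0.126], TCP at [0.137, 0.61, 0.223] pointing down, gripper open.
Joint ranges: [-2.98, 2.98], [-0.91, 2.08], [0.09, 2.57], [-1.24, 4.39], [0.2, 2.65], [-2.68, 2.68]. Speed limits (rad/s): [2.57, 2.57, 3.01, 3.14, 3.14, 3.14].

### API

Orientations are given as [roll, pitch, yaw] about the fixed x, y, z axes, in that order (R = Rz(yaw) Ry(pitch) Rx(roll)).
In Python, from cell import bot gives the robot as it stands.
- The arm moves only by the shell command python3 -m crank 'ROWS' [FORCE]. ROWS is JSON, a list of rows, each an object with "claw": the opening, from 0 (shut) to 1 (fully open); "delta_pos": the shift along the world's x, y, z each as a share of 0.03 m, from -1 to 1, a list of three; "rot": the turn, a rotation vector about the world's x, y, z each as a share of 120 degrees, from -1 to 1, a list of three. In form: [{"claw": claw, "delta_pos": [dx, dy, dz], "rot": [wx, wy, wz]}, ...]. A call has 1 to 12 rows; each row shifts and turns the commanded pose from where the row before left it; what a row does not reach is not made up. A row lasts 1/12 s, in which the tool goes at most 41.7 mm and 7.16 degrees, less where a joint would pass 70% of its speed; a pose out of reach is approached as far as the arm can. A call with a number of a shift or a turn outside -1 to 1 is refused whole. A call with a gripper value outside its range is refused whole. The fingers move at their own pace and stop on an object; FORCE is the grip in N (left out, the last holds). Time passes only in rows, so rows that do not move let the fingers close. It gives the time, the measured TCP pose, the force, the opening and the grip force at its end, in the units of the state.
- bot.state(): the state, without advancing time (a new reading comes with each control period).
- bot.get_image(name): name is "scene" or "top"; returns (picture, depth): 420x560x3 uint8, blue, green, red; 420x560 float32, m along the optical axis (not along the pixel's ray), 0 where there is no reading.
- bot.camera_model(name): a dict with "fx", "fy", "cx", "cy" (pixels), "k1" (the pictures are not rectified: a ray, as slopes to the right and down, at radius r is drawn at 1 + k1 r^2 times it, then the intrinsics apply), "cam_to_world" (4x4, takes a point from camera to world coordinates). Camera axes: x right, y down, z forward; pixel columns grow to the right and rows downward; lengths in m; the calibration is good to about 2 mm. A picture is of the moment at which its call begins. camera_model takes no time and is no camera call.
- bot.sign_off(): hands the job in; it is judged then, once.
The state is a dict: "time_s": time; "joint_pos": joint angles; "joint_velocities": joint speeds; "joint_efforts": joint torques, N m; "eef_pos": TCP position; "ee_rot": TCP orientation; "force": force on the tool from outside, world axes, zero at the start; "moment": the same for the moment, N m; "grip_width": opening from 0.0 (shut) to 1.0 (fully open); "grip_force": force on a finger pad.
Only numpy, scipy, OpenCV 4.12 (cv2) and the standard library are available. Lean on these libraries where they do the work, as an engineer would, in place of code of your own. Each camera call takes 0.05 s, during which the arm holds its last target. There are 200 camera calls.

## Working session

There is one attempt and no reset: what is moved stays moved. The work goes in short steps, Python scripts to look and compute and a shell command to move; the robot and the scene stay as the last step left them, time stands still between calls to the robot, and variables do not carry over. Pictures are saved under pics/ and viewed, at most 14 in all, crops included, and the job is handed in when it is done.

```bash
ls; mkdir -p pics; cat > h.py <<'E'
import numpy as np, cv2
from cell import bot
def cam(n):
    m=bot.camera_model(n); return m
def ray(m,u,v):
    x=(np.array(u,float)-m['cx'])/m['fx']; y=(np.array(v,float)-m['cy'])/m['fy']
    a,b=x.copy(),y.copy()
    for _ in range(10):
        s=1+m['k1']*(a*a+b*b); a,b=x/s,y/s
    return np.stack([a,b,np.ones_like(a)],-1)
def onplane(m,u,v,z):
    T=np.array(m['cam_to_world']); d=ray(m,u,v)@T[:3,:3].T; o=T[:3,3]
    return o+d*((z-o[2])/d[...,2])[...,None]
def pts(m,u,v,dep):
    T=np.array(m['cam_to_world']); return (ray(m,u,v)*np.array(dep)[...,None])@T[:3,:3].T+T[:3,3]
def cloud(m,D):
    v,u=np.mgrid[:D.shape[0],:D.shape[1]]; return pts(m,u,v,D)
E
python3 - <<'E'
from h import *
for n in ("scene","top"):
    im,d=bot.get_image(n); cv2.imwrite(f"pics/{n}0.png",im); np.savez(f"{n}0.npz",im=im,d=d)
    m=cam(n); print(n,m['fx'],m['k1'],np.round(m['cam_to_world'],3).tolist())
print(bot.state())
E
```

```text
pics
scene 539.8409101819374 0.027651204442859574 [[0.3, 0.803, -0.514, 1.225], [0.954, -0.254, 0.159, -0.179], [-0.003, -0.539, -0.843, 1.173], [0.0, 0.0, 0.0, 1.0]]
top 385.9318504533702 -0.07715759639075369 [[0.01, -0.997, 0.071, 0.52], [-1.0, -0.01, -0.001, -0.004], [0.002, -0.071, -0.997, 1.193], [0.0, 0.0, 0.0, 1.0]]
{'time_s': 0.1, 'joint_pos': array([ 1.22392552e+00,  2.21125658e-01,  1.52749543e+00, -6.77239325e-06,
        1.39470910e+00, -1.26137150e-01]), 'joint_velocities': array([ 1.10763671e-03, -1.89227205e-03, -2.52547811e-04, -1.71360801e-03,
        6.68183866e-06, -2.69696294e-04]), 'joint_efforts': array([ 2.27237979e-03, -4.95953035e+01, -3.88517296e+01,  7.02603813e-02,
        5.15819038e-02, -6.09883318e-05]), 'eef_pos': array([0.13667787, 0.60929886, 0.22156071]), 'ee_rot': array([-3.13986808e+00, -2.11974450e-04,  2.92086001e+00]), 'force': array([-0.26889837, -0.54795982, -0.4250588 ]), 'moment': array([-0.0096791 , -0.01577679,  0.0101464 ]), 'grip_force': 0.0, 'grip_width': 1.0028275147260308}
```

View pics/scene0.png

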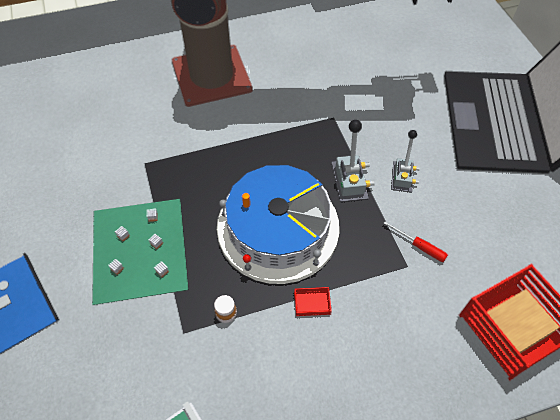

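View pics/top0.png

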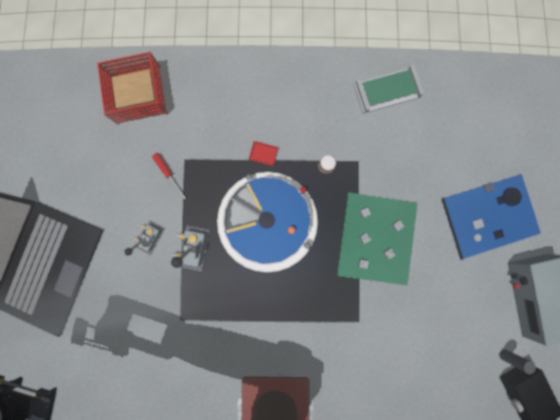

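The top view has the washer hub at (267,220), red ball at (303,189), orange peg at (292,230) and the opening to the upper left. The five sinks are on the green mat (about 365-400, 213-265). The larger valve has its ball at (177,262), the jar is at (328,163) and the tray at (264,152). The scene view agrees: red ball (247,258), peg (246,200), valve ball (355,126).

```bash
cat > meas.py <<'E'
from h import *
def comps(mask,mn=6):
    n,l,s,c=cv2.connectedComponentsWithStats(mask.astype(np.uint8),connectivity=8)
    return [(l==i) for i in range(1,n) if s[i,4]>=mn]
def sinks(im,d,m):
    P=cloud(m,d); hsv=cv2.cvtColor(im,cv2.COLOR_BGR2HSV)
    g=cv2.inRange(hsv,(60,80,40),(90,255,200))
    cs,_=cv2.findContours(g,cv2.RETR_EXTERNAL,cv2.CHAIN_APPROX_NONE)
    out=[]
    for c in cs:
        if cv2.contourArea(c)<2000: continue
        reg=cv2.drawContours(np.zeros_like(g),[c],-1,255,-1)>0
        for k in comps(reg&(d>0)&(P[...,2]>0.016)&(P[...,2]<0.05)&(hsv[...,1]<70),12):
            v,u=np.nonzero(k); z=np.percentile(P[k][:,2],75)
            top=k&(P[...,2]>0.02); v,u=np.nonzero(top)
            q=onplane(m,u,v,0.027); r=cv2.minAreaRect((q[:,:2]*1000).astype(np.float32))
            out.append((np.round(q.mean(0)[:2],4).tolist(),round(float(z),3),k.sum(),np.round(r[1],0).tolist(),round(r[2],0)))
    return out
if __name__=="__main__":
  for n in ("top","scene"):
    f=np.load(n+"0.npz"); im,d=f['im'],f['d']; m=cam(n); P=cloud(m,d); hsv=cv2.cvtColor(im,cv2.COLOR_BGR2HSV)
    print(n); [print(' sink',s) for s in sinks(im,d,m)]
    near=(P[...,0]>.2)&(P[...,0]<.9)&(abs(P[...,1])<.5)
    def rep(name,mask,zr,mn=4):
        for k in comps(mask&near&(d>0)&(P[...,2]>zr[0])&(P[...,2]<zr[1]),mn):
            v,u=np.nonzero(k); q=P[k]; print(' ',name,k.sum(),'px',np.round([u.mean(),v.mean()],1).tolist(),'mean',np.round(q.mean(0),3).tolist(),'zmax',round(float(np.percentile(q[:,2],95)),3))
    H,S,V=cv2.split(hsv)
    rep('peg',(H>3)&(H<18)&(S>170)&(V>120),(.11,.2))
    rep('redball',((H<5)|(H>172))&(S>150),(.05,.1),3)
    rep('greyball',(S<60)&(V<140),(.062,.09),3)
    rep('black ball',(V<60),(.15,.25))
    rep('hub/black',(V<70),(.1,.14),20)
    b=comps((H>100)&(H<120)&(S>120)&near&(d>0)&(P[...,2]>.09)&(P[...,2]<.125),300)
    for k in b:
        q=P[k]; c=cv2.minEnclosingCircle((q[:,:2]*1000).astype(np.float32)); print(' cover',c,np.median(q[:,2]))
    y=(H>22)&(H<34)&(S>110)&near&(P[...,2]>.09)&(P[...,2]<.125)
    rep('yellow',y,(.09,.125),5)
    rep('valveyellow',(H>18)&(H<34)&(S>110)&(P[...,1]>.12),(.03,.09),5)
E
python3 meas.py
```

```text
top
 sink ([0.6045, -0.2701], 0.028, np.int64(62), [22.0, 23.0], 27.0)
 sink ([0.5677, -0.3718], 0.027, np.int64(58), [21.0, 24.0], 37.0)
 sink ([0.5279, -0.2691], 0.029, np.int64(55), [23.0, 23.0], 34.0)
 sink ([0.4813, -0.3446], 0.028, np.int64(62), [23.0, 23.0], 31.0)
 sink ([0.4503, -0.2632], 0.028, np.int64(59), [24.0, 21.0], 76.0)
  redball 8 px [302.9, 189.6] mean [0.666, -0.077, 0.077] zmax 0.079
  greyball 16 px [249.2, 176.0] mean [0.704, 0.08, 0.075] zmax 0.079
  greyball 30 px [238.0, 191.2] mean [0.659, 0.112, 0.076] zmax 0.087
  greyball 40 px [226.7, 213.0] mean [0.595, 0.144, 0.075] zmax 0.087
  greyball 22 px [139.5, 242.0] mean [0.508, 0.398, 0.075] zmax 0.087
  greyball 3 px [183.0, 240.0] mean [0.515, 0.273, 0.065] zmax 0.068
  greyball 24 px [182.0, 248.5] mean [0.491, 0.275, 0.065] zmax 0.068
  greyball 56 px [193.1, 248.2] mean [0.492, 0.242, 0.067] zmax 0.081
  greyball 16 px [307.2, 244.6] mean [0.506, -0.09, 0.076] zmax 0.08
 cover ((575.5458374023438, 27.354331970214844), 119.99394989013672) 0.1028922441202611
  valveyellow 7 px [149.7, 231.0] mean [0.541, 
[... 1293 characters left out ...]
 125.9] mean [0.466, 0.256, 0.187] zmax 0.195
  hub/black 58 px [412.0, 133.9] mean [0.487, 0.409, 0.126] zmax 0.133
  hub/black 193 px [277.1, 205.2] mean [0.575, 0.027, 0.106] zmax 0.11
 cover ((575.7757568359375, 28.72782325744629), 126.98927307128906) 0.1012955825811902
  yellow 75 px [303.0, 191.9] mean [0.554, 0.099, 0.101] zmax 0.104
  yellow 84 px [302.0, 225.7] mean [0.643, 0.065, 0.102] zmax 0.105
  valveyellow 6 px [362.2, 164.5] mean [0.478, 0.292, 0.036] zmax 0.053
  valveyellow 31 px [404.3, 174.8] mean [0.543, 0.382, 0.037] zmax 0.041
  valveyellow 63 px [353.4, 178.4] mean [0.523, 0.247, 0.052] zmax 0.056
  valveyellow 6 px [367.3, 181.5] mean [0.532, 0.284, 0.035] zmax 0.042
```

```bash
R='{"claw":1,"delta_pos":[0.57,-0.9,0],"rot":[0,0,0]}'; unset R
python3 -m crank '[{"claw":1,"delta_pos":[0.3,-0.3,0.9],"rot":[0,0,0]},{"claw":1,"delta_pos":[0.57,-0.9,0.9],"rot":[0,0,0]},{"claw":1,"delta_pos":[0.57,-0.9,0.5],"rot":[0,0,0]},{"claw":1,"delta_pos":[0.57,-0.9,0],"rot":[0,0,0]},{"claw":1,"delta_pos":[0.57,-0.9,0],"rot":[0,0,0]},{"claw":1,"delta_pos":[0.57,-0.9,0],"rot":[0,0,0]},{"claw":1,"delta_pos":[0.57,-0.9,0],"rot":[0,0,0]},{"claw":1,"delta_pos":[0.57,-0.9,0],"rot":[0,0,0]},{"claw":1,"delta_pos":[0.57,-0.9,0],"rot":[0,0,0]},{"claw":1,"delta_pos":[0.57,-0.9,0],"rot":[0,0,0]},{"claw":1,"delta_pos":[0.57,-0.9,0],"rot":[0,0,0]},{"claw":1,"delta_pos":[0.57,-0.9,0],"rot":[0,0,0]}]' 20
```

```text
time_s: 1.1
eef_pos: [0.3342, 0.3024, 0.2911]
ee_rot: [-3.141, -0.0, 2.921]
force: [0.6, 0.4, 0.3]
grip_width: 1.001
grip_force: 0.0
```

```bash

python3 -m crank '[{"claw":1,"delta_pos":[0.59,-0.957,0],"rot":[0,0,0]},{"claw":1,"delta_pos":[0.59,-0.957,0],"rot":[0,0,0]},{"claw":1,"delta_pos":[0.59,-0.957,0],"rot":[0,0,0]},{"claw":1,"delta_pos":[0.59,-0.957,0],"rot":[0,0,0]},{"claw":1,"delta_pos":[0.59,-0.957,0],"rot":[0,0,0]},{"claw":1,"delta_pos":[0.59,-0.957,0],"rot":[0,0,0]},{"claw":1,"delta_pos":[0.59,-0.957,0],"rot":[0,0,0]},{"claw":1,"delta_pos":[0.59,-0.957,0],"rot":[0,0,0]},{"claw":1,"delta_pos":[0.59,-0.957,0],"rot":[0,0,0]},{"claw":1,"delta_pos":[0.59,-0.957,0],"rot":[0,0,0]},{"claw":1,"delta_pos":[0.59,-0.957,0],"rot":[0,0,0]},{"claw":1,"delta_pos":[0.59,-0.957,0],"rot":[0,0,0]}]' 
python3 -m crank '[{"claw":1,"delta_pos":[0,0,-0.9],"rot":[0,0,0]},{"claw":1,"delta_pos":[0,0,-0.9],"rot":[0,0,0]},{"claw":1,"delta_pos":[0,0,-0.9],"rot":[0,0,0]},{"claw":1,"delta_pos":[0,0,-0.9],"rot":[0,0,0]},{"claw":1,"delta_pos":[0,0,-0.4],"rot":[0,0,0]},{"claw":1,"delta_pos":[0,0,0],"rot":[0,0,0]}]' 
python3 - <<'E'
from h import *
im,d=bot.get_image("scene"); cv2.imwrite("pics/s1.png",cv2.resize(im[80:300,150:430],None,fx=2.5,fy=2.5))
E
```

```text
time_s: 2.1
eef_pos: [0.5467, -0.0422, 0.291]
ee_rot: [3.142, -0.001, 2.921]
force: [-0.1, 0.7, 0.3]
grip_width: 1.001
grip_force: 0.0
time_s: 2.6
eef_pos: [0.5436, -0.04, 0.1675]
ee_rot: [3.142, -0.007, 2.921]
force: [-0.2, -0.2, -0.5]
grip_width: 0.998
grip_force: 0.0
```

View pics/s1.png

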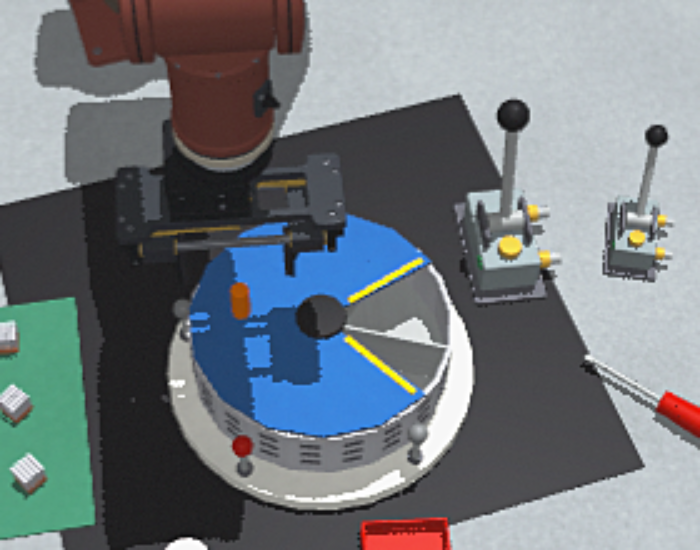

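The gripper is above the cover with its finger at crop (292,262). The peg is at crop (240,300), not yet occluded. I'll check the peg position by ray casting.

```bash
python3 - <<'E'
from h import *
from meas import comps
ms=cam("scene"); mt=cam("top"); fs=np.load("scene0.npz"); ft=np.load("top0.npz")
L=[]
for f,m in((fs,ms),(ft,mt)):
    hsv=cv2.cvtColor(f['im'],cv2.COLOR_BGR2HSV);P=cloud(m,f['d']); H,S,V=cv2.split(hsv)
    k=(H>2)&(H<20)&(S>120)&(V>110)&(abs(P[...,0]-.55)<.06)&(abs(P[...,1]+.04)<.06)
    v,u=np.nonzero(k); 
    print(k.sum(),u.mean(),v.mean(),'rays z.125',onplane(m,u.mean(),v.mean(),.125),'z.144',onplane(m,u.mean(),v.min()+1.5,.144))
print(bot.state()['eef_pos'])
E
```

```text
79 245.53164556962025 200.0253164556962 rays z.125 [ 0.55051649 -0.04200707  0.125     ] z.144 [ 0.54818682 -0.0403782   0.144     ]
20 276.15 215.95 rays z.125 [5.85064980e-01 1.14824918e-04 1.25000000e-01] z.144 [0.96042969 0.00390315 0.144     ]
[ 0.54515414 -0.04032304  0.17003507]
```

```bash

python3 -m crank '[{"claw":1,"delta_pos":[0.05,0,-0.7],"rot":[0,0,0]},{"claw":1,"delta_pos":[0,0,-0.7],"rot":[0,0,0]},{"claw":1,"delta_pos":[0,0,-0.4],"rot":[0,0,0]},{"claw":0.1,"delta_pos":[0,0,0],"rot":[0,0,0]},{"claw":0,"delta_pos":[0,0,0],"rot":[0,0,0]},{"claw":0,"delta_pos":[0,0,0],"rot":[0,0,0]},{"claw":0,"delta_pos":[0,0,0],"rot":[0,0,0]},{"claw":0,"delta_pos":[0,0,0],"rot":[0,0,0]},{"claw":0,"delta_pos":[0,0,0],"rot":[0,0,0]},{"claw":0,"delta_pos":[0,0,0],"rot":[0,0,0]}]' 12
python3 - <<'E'
from h import *
C=np.array([.5757,.0275]); p0=bot.state()['eef_pos'][:2]; a0=np.degrees(np.arctan2(*(p0-C)[::-1])); print(p0,a0,np.linalg.norm(p0-C))
a=np.radians(np.linspace(a0+360 if a0<0 else a0,131,13)); Q=C+.075*np.c_[np.cos(a),np.sin(a)]
print(np.round(np.diff(Q,axis=0)/.03,2).tolist())
E
```

```text
time_s: 3.48
eef_pos: [0.5481, -0.0407, 0.118]
ee_rot: [3.142, 0.001, 2.921]
force: [-0.2, -0.5, 0.5]
grip_width: 0.553
grip_force: 0.0
[ 0.54813382 -0.04065396] -112.0218159155064 0.07351773254188831
[[-0.38, 0.19], [-0.34, 0.25], [-0.29, 0.31], [-0.24, 0.35], [-0.17, 0.39], [-0.11, 0.41], [-0.03, 0.42], [0.04, 0.42], [0.11, 0.41], [0.18, 0.39], [0.24, 0.35], [0.3, 0.3]]
```

```bash

python3 -m crank '[{"claw":0,"delta_pos":[0,0,0],"rot":[0,0,0]},{"claw":0,"delta_pos":[0,0,0],"rot":[0,0,0]},{"claw":0,"delta_pos":[0,0,0],"rot":[0,0,0]},{"claw":0,"delta_pos":[0,0,0],"rot":[0,0,0]},{"claw":0,"delta_pos":[0,0,0],"rot":[0,0,0]},{"claw":0,"delta_pos":[0,0,0],"rot":[0,0,0]},{"claw":0,"delta_pos":[0,0,0],"rot":[0,0,0]}]'
python3 -m crank '[{"claw":0,"delta_pos":[-0.38,0.19,0],"rot":[0,0,0]},{"claw":0,"delta_pos":[-0.34,0.25,0],"rot":[0,0,0]},{"claw":0,"delta_pos":[-0.29,0.31,0],"rot":[0,0,0]}]'
```

```text
time_s: 4.07
eef_pos: [0.548, -0.0398, 0.1174]
ee_rot: [3.14, 0.0, 2.921]
force: [1.9, 4.5, -1.1]
grip_width: 0.205
grip_force: 12.0
time_s: 4.32
eef_pos: [0.5168, -0.0196, 0.1174]
ee_rot: [-3.138, -0.0, 2.92]
force: [-2.5, -5.7, 1.5]
grip_width: 0.203
grip_force: 12.0
```

Gripped (width 0.205 is about 18 mm). Now the rest of the arc.

```bash

python3 -m crank '[{"claw":0,"delta_pos":[-0.24,0.35,0],"rot":[0,0,0]},{"claw":0,"delta_pos":[-0.17,0.39,0],"rot":[0,0,0]},{"claw":0,"delta_pos":[-0.11,0.41,0],"rot":[0,0,0]},{"claw":0,"delta_pos":[-0.03,0.42,0],"rot":[0,0,0]},{"claw":0,"delta_pos":[0.04,0.42,0],"rot":[0,0,0]},{"claw":0,"delta_pos":[0.11,0.41,0],"rot":[0,0,0]},{"claw":0,"delta_pos":[0.18,0.39,0],"rot":[0,0,0]},{"claw":0,"delta_pos":[0.24,0.35,0],"rot":[0,0,0]},{"claw":0,"delta_pos":[0.3,0.3,0],"rot":[0,0,0]},{"claw":0,"delta_pos":[0,0,0],"rot":[0,0,0]},{"claw":0,"delta_pos":[0,0,0],"rot":[0,0,0]}]'
python3 - <<'E'
from h import *
p=bot.state()['eef_pos'][:2]-[.5757,.0275]; print(np.degrees(np.arctan2(p[1],p[0])),np.linalg.norm(p))
E
```

```text
time_s: 5.23
eef_pos: [0.5275, 0.0865, 0.117]
ee_rot: [3.14, -0.001, 2.922]
force: [-0.0, 4.5, -3.5]
grip_width: 0.203
grip_force: 12.0
129.24823170372719 0.07619502818254344
```

```bash

python3 -m crank '[{"claw":0.55,"delta_pos":[0,0,0],"rot":[0,0,0]},{"claw":0.55,"delta_pos":[0,0,0],"rot":[0,0,0]},{"claw":0.55,"delta_pos":[0,0,0],"rot":[0,0,0]},{"claw":0.55,"delta_pos":[0,0,0],"rot":[0,0,0]},{"claw":0.55,"delta_pos":[0,0,0],"rot":[0,0,0]},{"claw":0.55,"delta_pos":[0,0,0.6],"rot":[0,0,0]},{"claw":0.55,"delta_pos":[0,0,0.9],"rot":[0,0,0]},{"claw":0.55,"delta_pos":[-0.1,-0.3,0.9],"rot":[0,0,0]},{"claw":0.55,"delta_pos":[-0.2,-0.8,0],"rot":[0,0,0]},{"claw":0.55,"delta_pos":[-0.2,-0.8,0],"rot":[0,0,0]},{"claw":0.55,"delta_pos":[-0.2,-0.8,0],"rot":[0,0,0]}]' 25
cat > look.py <<'E'
import sys
from h import *
from meas import sinks
for n in ("top","scene"):
    im,d=bot.get_image(n); print(n); [print(' ',s[0],s[1],s[3],s[4]) for s in sinks(im,d,cam(n))]
    if len(sys.argv)>1: cv2.imwrite(f"pics/{n}{sys.argv[1]}.png",im)
    np.savez(f"{n}L.npz",im=im,d=d)
s=bot.state(); print(s['time_s'],s['eef_pos'],s['ee_rot'],s['joint_pos'][5])
E
python3 look.py 2
```

```text
time_s: 6.15
eef_pos: [0.5063, 0.0031, 0.1906]
ee_rot: [-3.142, 0.002, 2.922]
force: [0.6, 0.1, -1.0]
grip_width: 0.548
grip_force: 0.0
top
  [0.6042, -0.2702] 0.028 [22.0, 23.0] 26.0
  [0.5678, -0.3714] 0.028 [22.0, 23.0] 34.0
  [0.5281, -0.2689] 0.028 [23.0, 23.0] 34.0
  [0.4809, -0.3446] 0.028 [22.0, 23.0] 31.0
  [0.4498, -0.2635] 0.028 [23.0, 21.0] 79.0
scene
  [0.4532, -0.2637] 0.026 [22.0, 25.0] 79.0
  [0.4835, -0.3448] 0.026 [24.0, 23.0] 37.0
  [0.5308, -0.2691] 0.027 [25.0, 23.0] 36.0
  [0.5694, -0.3718] 0.026 [25.0, 22.0] 36.0
  [0.609, -0.2695] 0.027 [26.0, 21.0] 28.0
6.25 [0.50570629 0.00125896 0.18990461] [-3.14029832e+00  1.02468591e-03  2.91763116e+00] -1.4991085805184754
```

View pics/scene2.png

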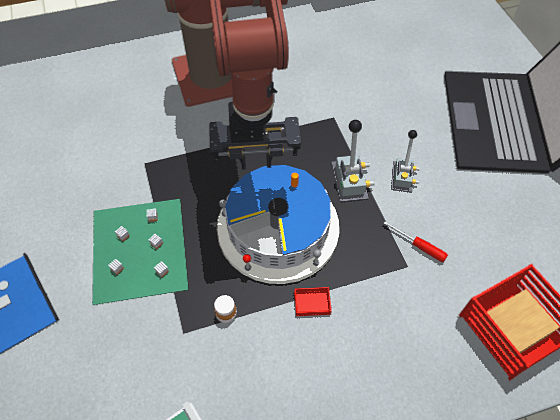

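The cover opening (scene, 265,235) now faces the red ball (247,258), and all five sinks are still on the mat. Next I pick sink E.

```bash

python3 -m crank '[{"claw":0.55,"delta_pos":[-0.2,-0.98,0],"rot":[0,0,0]},{"claw":0.55,"delta_pos":[-0.2,-0.98,0],"rot":[0,0,0]},{"claw":0.55,"delta_pos":[-0.2,-0.98,0],"rot":[0,0,0]},{"claw":0.55,"delta_pos":[-0.2,-0.98,0],"rot":[0,0,0]},{"claw":0.55,"delta_pos":[-0.2,-0.98,-0.2],"rot":[0,0,0]},{"claw":0.55,"delta_pos":[-0.2,-0.98,-0.5],"rot":[0,0,0]},{"claw":0.55,"delta_pos":[-0.2,-0.98,-0.8],"rot":[0,0,0]},{"claw":0.55,"delta_pos":[-0.2,-0.98,-0.8],"rot":[0,0,0]},{"claw":0.55,"delta_pos":[-0.2,-0.98,-0.8],"rot":[0,0,0]},{"claw":0.55,"delta_pos":[0,0,-0.8],"rot":[0,0,0]},{"claw":0.55,"delta_pos":[0,0,-0.5],"rot":[0,0,0]},{"claw":0.55,"delta_pos":[0,0,0],"rot":[0,0,0]}]'
```

```text
time_s: 7.25
eef_pos: [0.4497, -0.259, 0.0536]
ee_rot: [3.138, -0.006, 2.919]
force: [-0.4, 1.7, -0.4]
grip_width: 0.554
grip_force: 0.0
```

```bash

python3 -m crank '[{"claw":0.55,"delta_pos":[0.05,-0.12,-0.8],"rot":[0,0,0]},{"claw":0.55,"delta_pos":[0,0,-0.7],"rot":[0,0,0]},{"claw":0,"delta_pos":[0,0,0],"rot":[0,0,0]},{"claw":0,"delta_pos":[0,0,0],"rot":[0,0,0]},{"claw":0,"delta_pos":[0,0,0],"rot":[0,0,0]},{"claw":0,"delta_pos":[0,0,0],"rot":[0,0,0]},{"claw":0,"delta_pos":[0,0,0],"rot":[0,0,0]},{"claw":0,"delta_pos":[0,0,0],"rot":[0,0,0]},{"claw":0,"delta_pos":[0,0,0],"rot":[0,0,0]}]' 25
```

```text
time_s: 8.0
eef_pos: [0.4548, -0.2648, 0.0141]
ee_rot: [-3.141, 0.003, 2.921]
force: [-0.5, 1.4, 7.2]
grip_width: 0.252
grip_force: 25.0
```

```bash

python3 -m crank '[{"claw":0,"delta_pos":[0,0,0.9],"rot":[0,0,0]},{"claw":0,"delta_pos":[0,0,0.9],"rot":[0,0,0]},{"claw":0,"delta_pos":[0,0,0.9],"rot":[0,0,0]},{"claw":0,"delta_pos":[0.3,0.4,0.9],"rot":[0,0,-0.05]},{"claw":0,"delta_pos":[0.68,0.89,0.9],"rot":[0,0,-0.05]},{"claw":0,"delta_pos":[0.68,0.89,0.5],"rot":[0,0,-0.05]},{"claw":0,"delta_pos":[0.68,0.89,0],"rot":[0,0,-0.05]},{"claw":0,"delta_pos":[0.68,0.89,0],"rot":[0,0,-0.05]},{"claw":0,"delta_pos":[0.68,0.89,0],"rot":[0,0,-0.05]},{"claw":0,"delta_pos":[0.68,0.89,0],"rot":[0,0,0]},{"claw":0,"delta_pos":[0.68,0.89,0],"rot":[0,0,0]},{"claw":0,"delta_pos":[0,0,0],"rot":[0,0,0]}]' 25
python3 look.py 3
```

```text
time_s: 9.0
eef_pos: [0.6074, -0.0613, 0.162]
ee_rot: [3.138, 0.0, 2.296]
force: [-1.4, -0.0, -0.3]
grip_width: 0.25
grip_force: 25.0
top
  [0.6042, -0.2703] 0.028 [22.0, 23.0] 27.0
  [0.5681, -0.3716] 0.029 [22.0, 24.0] 44.0
  [0.5283, -0.2689] 0.028 [23.0, 24.0] 34.0
  [0.4815, -0.3443] 0.028 [23.0, 23.0] 33.0
scene
  [0.484, -0.3447] 0.027 [26.0, 22.0] 29.0
  [0.5307, -0.2687] 0.027 [25.0, 23.0] 35.0
  [0.5697, -0.3719] 0.026 [26.0, 24.0] 36.0
  [0.6091, -0.2703] 0.027 [25.0, 21.0] 28.0
9.1 [ 0.60494728 -0.06493878  0.1614921 ] [-3.14118267e+00 -5.17050361e-05  2.29512652e+00] -0.9605494891084864
```

View pics/scene3.png

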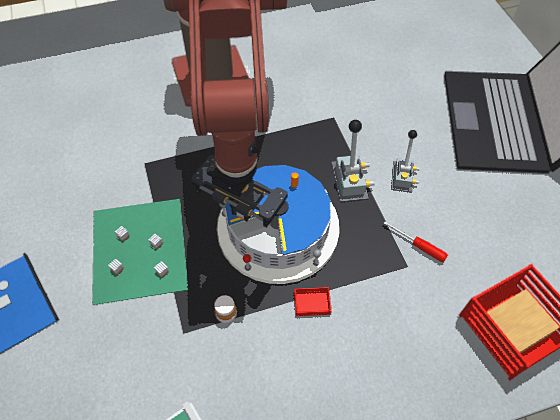

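Sink E is held above the opening and four are left on the mat. I correct by about 14 mm and drop.

```bash

python3 -m crank '[{"claw":0,"delta_pos":[0.47,0.44,0],"rot":[0,0,0]},{"claw":0,"delta_pos":[0,0,-0.6],"rot":[0,0,0]},{"claw":0,"delta_pos":[0,0,0],"rot":[0,0,0]}]' 
python3 -m crank '[{"claw":0,"delta_pos":[0,0,-0.9],"rot":[0,0,0]},{"claw":0,"delta_pos":[0,0,-0.9],"rot":[0,0,0]},{"claw":0,"delta_pos":[0,0,-0.3],"rot":[0,0,0]},{"claw":0.36,"delta_pos":[0,0,0],"rot":[0,0,0]},{"claw":0.36,"delta_pos":[0,0,0],"rot":[0,0,0]},{"claw":0.36,"delta_pos":[0,0,0],"rot":[0,0,0]}]'
```

```text
time_s: 9.35
eef_pos: [0.6169, -0.0533, 0.1409]
ee_rot: [-3.139, -0.003, 2.292]
force: [-0.6, 0.0, -0.7]
grip_width: 0.248
grip_force: 25.0
time_s: 9.85
eef_pos: [0.6199, -0.0536, 0.0826]
ee_rot: [3.14, 0.002, 2.292]
force: [0.4, 0.6, 0.6]
grip_width: 0.341
grip_force: 0.0
```

```bash

python3 -m crank '[{"claw":0.36,"delta_pos":[0,0,0.9],"rot":[0,0,0]},{"claw":0.55,"delta_pos":[0,0,0.9],"rot":[0,0,0]},{"claw":0.55,"delta_pos":[0,-0.3,0.5],"rot":[0,0,0]},{"claw":0.55,"delta_pos":[-0.05,-0.9,0],"rot":[0,0,0]},{"claw":0.55,"delta_pos":[-0.05,-0.9,0],"rot":[0,0,0]},{"claw":0.55,"delta_pos":[-0.05,-0.9,0],"rot":[0,0,-0.058]},{"claw":0.55,"delta_pos":[-0.05,-0.9,0],"rot":[0,0,-0.058]},{"claw":0.55,"delta_pos":[-0.05,-0.9,-0.5],"rot":[0,0,0]},{"claw":0.55,"delta_pos":[-0.05,-0.9,-0.9],"rot":[0,0,0]},{"claw":0.55,"delta_pos":[-0.05,-0.9,-0.9],"rot":[0,0,0]},{"claw":0.55,"delta_pos":[-0.05,-0.7,-0.7],"rot":[0,0,0]},{"claw":0.55,"delta_pos":[0,0,0],"rot":[0,0,0]}]' 
python3 look.py
```

```text
time_s: 10.85
eef_pos: [0.604, -0.2752, 0.0563]
ee_rot: [-3.138, -0.003, 2.046]
force: [-1.2, 0.8, -1.0]
grip_width: 0.551
grip_force: 0.0
top
scene
  [0.5698, -0.3718] 0.027 [25.0, 22.0] 36.0
10.95 [ 0.60680222 -0.27272474  0.06023855] [ 3.14129228e+00 -9.41271777e-05  2.04765555e+00] -1.0179740929012628
```

```bash

python3 -m crank '[{"claw":0.55,"delta_pos":[0,0.08,-0.9],"rot":[0,0,0]},{"claw":0.55,"delta_pos":[0,0,-0.85],"rot":[0,0,0]},{"claw":0.55,"delta_pos":[0,0,0],"rot":[0,0,0]},{"claw":0,"delta_pos":[0,0,0],"rot":[0,0,0]},{"claw":0,"delta_pos":[0,0,0],"rot":[0,0,0]},{"claw":0,"delta_pos":[0,0,0],"rot":[0,0,0]},{"claw":0,"delta_pos":[0,0,0],"rot":[0,0,0]},{"claw":0,"delta_pos":[0,0,0],"rot":[0,0,0]},{"claw":0,"delta_pos":[0,0,0],"rot":[0,0,0]},{"claw":0,"delta_pos":[0,0,0],"rot":[0,0,0]}]' 25
```

```text
time_s: 11.78
eef_pos: [0.6079, -0.27, 0.0088]
ee_rot: [3.14, 0.002, 2.049]
force: [-0.7, 1.7, 6.9]
grip_width: 0.247
grip_force: 25.0
```

```bash

python3 -m crank '[{"claw":0,"delta_pos":[0,0,0.9],"rot":[0,0,0]},{"claw":0,"delta_pos":[0,0,0.9],"rot":[0,0,0]},{"claw":0,"delta_pos":[0,0,0.9],"rot":[0,0,0]},{"claw":0,"delta_pos":[0.15,0.9,0.9],"rot":[0,0,0.058]},{"claw":0,"delta_pos":[0.15,0.9,0.9],"rot":[0,0,0.058]},{"claw":0,"delta_pos":[0.15,0.9,0.6],"rot":[0,0,0]},{"claw":0,"delta_pos":[0.15,0.9,0],"rot":[0,0,0]},{"claw":0,"delta_pos":[0.15,0.9,0],"rot":[0,0,0]},{"claw":0,"delta_pos":[0.15,0.9,0],"rot":[0,0,0]},{"claw":0,"delta_pos":[0.15,0.9,0],"rot":[0,0,0]},{"claw":0,"delta_pos":[0.15,0.9,0],"rot":[0,0,0]},{"claw":0,"delta_pos":[0.15,0.9,0],"rot":[0,0,0]}]' 
python3 -m crank '[{"claw":0,"delta_pos":[0,0,0],"rot":[0,0,0]},{"claw":0,"delta_pos":[0,0,-0.3],"rot":[0,0,0]}]'
python3 look.py
```

```text
time_s: 12.78
eef_pos: [0.6473, -0.0252, 0.1601]
ee_rot: [-3.142, -0.0, 2.292]
force: [-0.1, -0.0, 0.0]
grip_width: 0.259
grip_force: 25.0
time_s: 12.95
eef_pos: [0.6487, -0.0252, 0.1529]
ee_rot: [3.139, 0.003, 2.295]
force: [0.1, 0.1, -0.6]
grip_width: 0.25
grip_force: 2.5
top
  [0.5678, -0.3716] 0.028 [22.0, 23.0] 33.0
  [0.528, -0.269] 0.028 [23.0, 24.0] 34.0
  [0.4817, -0.3445] 0.029 [23.0, 23.0] 33.0
scene
  [0.4841, -0.3446] 0.026 [27.0, 22.0] 33.0
  [0.5306, -0.2688] 0.027 [25.0, 23.0] 35.0
  [0.5694, -0.3717] 0.026 [23.0, 22.0] 36.0
13.05 [ 0.64617222 -0.02687606  0.14908511] [-3.13940586e+00 -1.78145125e-03  2.29257590e+00] -0.884715296764462
```

```bash

python3 -m crank '[{"claw":0,"delta_pos":[0.07,0.05,-0.8],"rot":[0,0,0]},{"claw":0,"delta_pos":[0,0,-0.8],"rot":[0,0,0]},{"claw":0,"delta_pos":[0,0,-0.6],"rot":[0,0,0]},{"claw":0,"delta_pos":[0,0,0],"rot":[0,0,0]}]' 25
python3 -m crank '[{"claw":0.36,"delta_pos":[0,0,0],"rot":[0,0,0]},{"claw":0.36,"delta_pos":[0,0,0],"rot":[0,0,0]},{"claw":0.36,"delta_pos":[0,0,0],"rot":[0,0,0]}]'
```

```text
time_s: 13.38
eef_pos: [0.6455, -0.0261, 0.0795]
ee_rot: [-3.136, -0.007, 2.291]
force: [-0.6, -0.7, -0.5]
grip_width: 0.248
grip_force: 25.0
time_s: 13.63
eef_pos: [0.6508, -0.0258, 0.0871]
ee_rot: [3.14, 0.003, 2.292]
force: [1.0, -0.3, 0.9]
grip_width: 0.344
grip_force: 0.0
```

```bash

python3 -m crank '[{"claw":0.36,"delta_pos":[0,0,0.9],"rot":[0,0,0]},{"claw":0.55,"delta_pos":[0,0,0.9],"rot":[0,0,0]},{"claw":0.55,"delta_pos":[-0.45,-0.9,0.4],"rot":[0,0,0]},{"claw":0.55,"delta_pos":[-0.45,-0.9,0],"rot":[0,0,-0.05]},{"claw":0.55,"delta_pos":[-0.45,-0.9,0],"rot":[0,0,0]},{"claw":0.55,"delta_pos":[-0.45,-0.9,0],"rot":[0,0,0]},{"claw":0.55,"delta_pos":[-0.45,-0.9,0],"rot":[0,0,0]},{"claw":0.55,"delta_pos":[-0.45,-0.9,-0.5],"rot":[0,0,0]},{"claw":0.55,"delta_pos":[-0.45,-0.9,-0.9],"rot":[0,0,0]},{"claw":0.55,"delta_pos":[-0.45,-0.9,-0.9],"rot":[0,0,0]},{"claw":0.55,"delta_pos":[-0.43,-0.9,-0.8],"rot":[0,0,0]},{"claw":0.55,"delta_pos":[0,0,0],"rot":[0,0,0]}]' 
python3 - <<'E'
from h import *
bot.get_image("top"); s=bot.state(); print(s['eef_pos'],np.degrees(s['ee_rot'][2])-90)
E
```

```text
time_s: 14.63
eef_pos: [0.5241, -0.2711, 0.0545]
ee_rot: [-3.138, -0.004, 2.184]
force: [-0.8, 0.7, -0.8]
grip_width: 0.554
grip_force: 0.0
[ 0.52616422 -0.2696862   0.05659278] 35.11715562739569
```

```bash

python3 -m crank '[{"claw":0.55,"delta_pos":[0.08,0.02,-0.9],"rot":[0,0,0]},{"claw":0.55,"delta_pos":[0,0,-0.75],"rot":[0,0,0]},{"claw":0.55,"delta_pos":[0,0,0],"rot":[0,0,0]},{"claw":0,"delta_pos":[0,0,0],"rot":[0,0,0]},{"claw":0,"delta_pos":[0,0,0],"rot":[0,0,0]},{"claw":0,"delta_pos":[0,0,0],"rot":[0,0,0]},{"claw":0,"delta_pos":[0,0,0],"rot":[0,0,0]},{"claw":0,"delta_pos":[0,0,0],"rot":[0,0,0]},{"claw":0,"delta_pos":[0,0,0],"rot":[0,0,0]},{"claw":0,"delta_pos":[0,0,0],"rot":[0,0,0]}]' 25
```

```text
time_s: 15.52
eef_pos: [0.5319, -0.2679, 0.01]
ee_rot: [3.141, 0.002, 2.188]
force: [-0.6, 1.8, 6.1]
grip_width: 0.25
grip_force: 25.0
```

```bash

python3 -m crank '[{"claw":0,"delta_pos":[0,0,0.9],"rot":[0,0,0]},{"claw":0,"delta_pos":[0,0,0.9],"rot":[0,0,0]},{"claw":0,"delta_pos":[0,0,0.9],"rot":[0,0,0]},{"claw":0,"delta_pos":[0.32,0.91,0.9],"rot":[0,0,0.05]},{"claw":0,"delta_pos":[0.32,0.91,0.9],"rot":[0,0,0]},{"claw":0,"delta_pos":[0.32,0.91,0.6],"rot":[0,0,0]},{"claw":0,"delta_pos":[0.32,0.91,0],"rot":[0,0,0]},{"claw":0,"delta_pos":[0.32,0.91,0],"rot":[0,0,0]},{"claw":0,"delta_pos":[0.32,0.91,0],"rot":[0,0,0]},{"claw":0,"delta_pos":[0.32,0.91,0],"rot":[0,0,0]},{"claw":0,"delta_pos":[0.32,0.91,0],"rot":[0,0,0]},{"claw":0,"delta_pos":[0.32,0.91,0],"rot":[0,0,0]}]' 
python3 -m crank '[{"claw":0,"delta_pos":[0,0,0],"rot":[0,0,0]},{"claw":0,"delta_pos":[0,0,-0.3],"rot":[0,0,0]}]'
python3 look.py
```

```text
time_s: 16.52
eef_pos: [0.6174, -0.0203, 0.1615]
ee_rot: [-3.141, -0.0, 2.292]
force: [1.0, -1.0, -0.2]
grip_width: 0.248
grip_force: 25.0
time_s: 16.68
eef_pos: [0.6187, -0.0205, 0.1542]
ee_rot: [3.14, 0.003, 2.295]
force: [0.8, 0.2, 0.3]
grip_width: 0.25
grip_force: 25.0
top
  [0.5677, -0.3708] 0.028 [22.0, 24.0] 31.0
  [0.4813, -0.3445] 0.028 [23.0, 23.0] 31.0
scene
  [0.484, -0.345] 0.027 [27.0, 24.0] 33.0
  [0.5694, -0.3719] 0.027 [25.0, 23.0] 36.0
16.7833 [ 0.61596036 -0.02201364  0.15047915] [-3.13921475e+00 -2.03822790e-03  2.29263329e+00] -0.8849535873614316
```

```bash

python3 -m crank '[{"claw":0,"delta_pos":[0.1,0,-0.8],"rot":[0,0,0]},{"claw":0,"delta_pos":[0,0,-0.8],"rot":[0,0,0]},{"claw":0,"delta_pos":[0,0,-0.6],"rot":[0,0,0]},{"claw":0,"delta_pos":[0,0,0],"rot":[0,0,0]},{"claw":0.36,"delta_pos":[0,0,0],"rot":[0,0,0]},{"claw":0.36,"delta_pos":[0,0,0],"rot":[0,0,0]},{"claw":0.36,"delta_pos":[0,0,0],"rot":[0,0,0]},{"claw":0.36,"delta_pos":[0,0,0.9],"rot":[0,0,0]},{"claw":0.55,"delta_pos":[0,0,0.9],"rot":[0,0,0]},{"claw":0.55,"delta_pos":[0,0,0.5],"rot":[0,0,0]}]' 25
python3 -m crank '[{"claw":0.55,"delta_pos":[-0.41,-0.98,0],"rot":[0,0,-0.05]},{"claw":0.55,"delta_pos":[-0.41,-0.98,0],"rot":[0,0,-0.02]},{"claw":0.55,"delta_pos":[-0.41,-0.98,0],"rot":[0,0,0]},{"claw":0.55,"delta_pos":[-0.41,-0.98,0],"rot":[0,0,0]},{"claw":0.55,"delta_pos":[-0.41,-0.98,0],"rot":[0,0,0]},{"claw":0.55,"delta_pos":[-0.41,-0.98,0],"rot":[0,0,0]},{"claw":0.55,"delta_pos":[-0.41,-0.98,0],"rot":[0,0,0]},{"claw":0.55,"delta_pos":[-0.41,-0.98,-0.6],"rot":[0,0,0]},{"claw":0.55,"delta_pos":[-0.41,-0.98,-0.9],"rot":[0,0,0]},{"claw":0.55,"delta_pos":[-0.41,-0.98,-0.9],"rot":[0,0,0]},{"claw":0.55,"delta_pos":[-0.41,-0.95,-0.9],"rot":[0,0,0]},{"claw":0.55,"delta_pos":[0,0,0],"rot":[0,0,0]}]' 
python3 - <<'E'
from h import *
im,d=bot.get_image("top"); cv2.imwrite("pics/t4.png",cv2.resize(im[120:320,180:420],None,fx=3,fy=3,interpolation=cv2.INTER_CUBIC)); s=bot.state(); print(s['eef_pos'],np.degrees(s['ee_rot'][2])-90)
E
```

```text
time_s: 17.62
eef_pos: [0.6224, -0.0222, 0.1605]
ee_rot: [3.138, 0.005, 2.292]
force: [0.7, -0.2, 0.4]
grip_width: 0.44
grip_force: 0.0
time_s: 18.62
eef_pos: [0.4806, -0.347, 0.0527]
ee_rot: [-3.138, -0.004, 2.142]
force: [-1.2, 1.7, -1.4]
grip_width: 0.548
grip_force: 0.0
[ 0.48245598 -0.34549948  0.05476032] 32.711524023984325
```

View pics/t4.png

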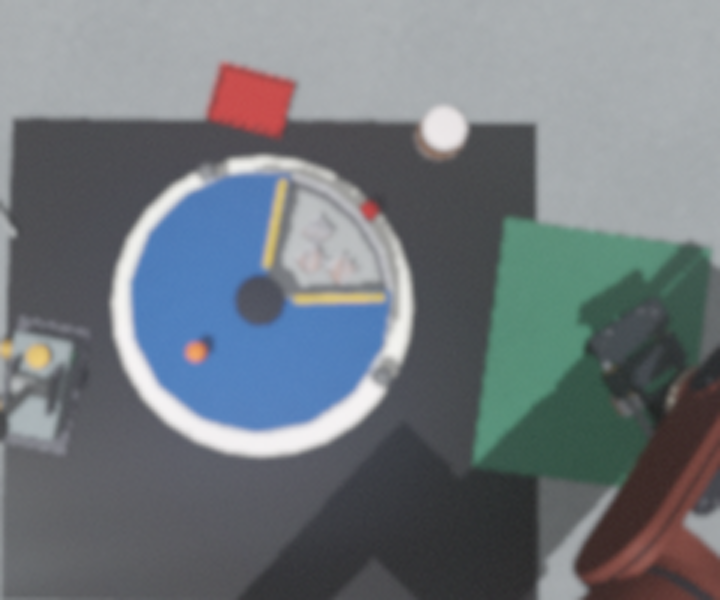

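The top view shows the three dropped sinks in the red-post bay, around crop (320,230), (310,262) and (343,272), with the opening aligned. Next is sink D.

```bash

python3 -m crank '[{"claw":0.55,"delta_pos":[0,0.02,-0.9],"rot":[0,0,0]},{"claw":0.55,"delta_pos":[0,0,-0.7],"rot":[0,0,0]},{"claw":0.55,"delta_pos":[0,0,0],"rot":[0,0,0]},{"claw":0,"delta_pos":[0,0,0],"rot":[0,0,0]},{"claw":0,"delta_pos":[0,0,0],"rot":[0,0,0]},{"claw":0,"delta_pos":[0,0,0],"rot":[0,0,0]},{"claw":0,"delta_pos":[0,0,0],"rot":[0,0,0]},{"claw":0,"delta_pos":[0,0,0],"rot":[0,0,0]},{"claw":0,"delta_pos":[0,0,0],"rot":[0,0,0]},{"claw":0,"delta_pos":[0,0,0],"rot":[0,0,0]}]' 25
python3 -m crank '[{"claw":0,"delta_pos":[0,0,0.9],"rot":[0,0,0]},{"claw":0,"delta_pos":[0,0,0.9],"rot":[0,0,0]},{"claw":0,"delta_pos":[0,0,0.9],"rot":[0,0,0]},{"claw":0,"delta_pos":[0,0,0.9],"rot":[0,0,0]},{"claw":0,"delta_pos":[0,0,0.9],"rot":[0,0,0]},{"claw":0,"delta_pos":[0,0,0.3],"rot":[0,0,0]}]'
```

```text
time_s: 19.5
eef_pos: [0.486, -0.344, 0.0101]
ee_rot: [3.141, 0.002, 2.146]
force: [0.2, 0.9, 7.2]
grip_width: 0.252
grip_force: 25.0
time_s: 20.0
eef_pos: [0.4869, -0.3451, 0.1576]
ee_rot: [3.14, 0.007, 2.146]
force: [0.3, -1.6, 0.7]
grip_width: 0.248
grip_force: 25.0
```

```bash

python3 -m crank '[{"claw":0,"delta_pos":[0.47,0.9,0],"rot":[0,0,0.05]},{"claw":0,"delta_pos":[0.47,0.9,0],"rot":[0,0,0.02]},{"claw":0,"delta_pos":[0.47,0.9,0],"rot":[0,0,0]},{"claw":0,"delta_pos":[0.47,0.9,0],"rot":[0,0,0]},{"claw":0,"delta_pos":[0.47,0.9,0],"rot":[0,0,0]},{"claw":0,"delta_pos":[0.47,0.9,0],"rot":[0,0,0]},{"claw":0,"delta_pos":[0.47,0.9,0],"rot":[0,0,0]},{"claw":0,"delta_pos":[0.47,0.9,0],"rot":[0,0,0]},{"claw":0,"delta_pos":[0.47,0.9,0],"rot":[0,0,0]},{"claw":0,"delta_pos":[0.47,0.9,0],"rot":[0,0,0]},{"claw":0,"delta_pos":[0.47,0.9,0],"rot":[0,0,0]},{"claw":0,"delta_pos":[0,0,0],"rot":[0,0,0]}]' 
python3 look.py
```

```text
time_s: 21.0
eef_pos: [0.6414, -0.0413, 0.1514]
ee_rot: [3.14, -0.002, 2.296]
force: [-0.8, -0.6, -0.2]
grip_width: 0.252
grip_force: 25.0
top
  [0.568, -0.3714] 0.028 [22.0, 23.0] 34.0
scene
  [0.5693, -0.3717] 0.027 [23.0, 22.0] 36.0
21.1 [ 0.63979961 -0.04530206  0.15126637] [-3.14019915e+00 -1.20976915e-03  2.29493900e+00] -0.9173736942047898
```

```bash

python3 -m crank '[{"claw":0,"delta_pos":[0.02,0,-0.8],"rot":[0,0,0]},{"claw":0,"delta_pos":[0,0,-0.8],"rot":[0,0,0]},{"claw":0,"delta_pos":[0,0,-0.6],"rot":[0,0,0]},{"claw":0,"delta_pos":[0,0,0],"rot":[0,0,0]},{"claw":0.36,"delta_pos":[0,0,0],"rot":[0,0,0]},{"claw":0.36,"delta_pos":[0,0,0],"rot":[0,0,0]},{"claw":0.36,"delta_pos":[0,0,0],"rot":[0,0,0]},{"claw":0.36,"delta_pos":[0,0,0.9],"rot":[0,0,0]},{"claw":0.55,"delta_pos":[0,0,0.9],"rot":[0,0,0]},{"claw":0.55,"delta_pos":[0,0,0.5],"rot":[0,0,0]}]' 25
python3 -m crank '[{"claw":0.55,"delta_pos":[-0.22,-0.98,0],"rot":[0,0,-0.05]},{"claw":0.55,"delta_pos":[-0.22,-0.98,0],"rot":[0,0,0]},{"claw":0.55,"delta_pos":[-0.22,-0.98,0],"rot":[0,0,0]},{"claw":0.55,"delta_pos":[-0.22,-0.98,0],"rot":[0,0,0]},{"claw":0.55,"delta_pos":[-0.22,-0.98,0],"rot":[0,0,0]},{"claw":0.55,"delta_pos":[-0.22,-0.98,0],"rot":[0,0,0]},{"claw":0.55,"delta_pos":[-0.22,-0.98,0],"rot":[0,0,0]},{"claw":0.55,"delta_pos":[-0.22,-0.98,-0.6],"rot":[0,0,0]},{"claw":0.55,"delta_pos":[-0.22,-0.98,-0.9],"rot":[0,0,0]},{"claw":0.55,"delta_pos":[-0.22,-0.98,-0.9],"rot":[0,0,0]},{"claw":0.55,"delta_pos":[-0.22,-0.98,-0.9],"rot":[0,0,0]},{"claw":0.55,"delta_pos":[0,0,0],"rot":[0,0,0]}]' 
python3 look.py
```

```text
time_s: 21.93
eef_pos: [0.6428, -0.047, 0.1607]
ee_rot: [3.138, 0.005, 2.292]
force: [1.4, -0.6, 0.0]
grip_width: 0.436
grip_force: 0.0
time_s: 22.93
eef_pos: [0.5636, -0.3735, 0.0515]
ee_rot: [-3.138, -0.005, 2.183]
force: [-1.7, 1.8, -1.7]
grip_width: 0.552
grip_force: 0.0
top
scene
23.0333 [ 0.56727864 -0.3707841   0.05620114] [-3.14147603e+00 -1.39549961e-03  2.18516189e+00] -1.309759944288479
```

```bash

python3 -m crank '[{"claw":0.55,"delta_pos":[0.03,-0.02,-0.9],"rot":[0,0,0]},{"claw":0.55,"delta_pos":[0,0,-0.75],"rot":[0,0,0]},{"claw":0.55,"delta_pos":[0,0,0],"rot":[0,0,0]},{"claw":0,"delta_pos":[0,0,0],"rot":[0,0,0]},{"claw":0,"delta_pos":[0,0,0],"rot":[0,0,0]},{"claw":0,"delta_pos":[0,0,0],"rot":[0,0,0]},{"claw":0,"delta_pos":[0,0,0],"rot":[0,0,0]},{"claw":0,"delta_pos":[0,0,0],"rot":[0,0,0]},{"claw":0,"delta_pos":[0,0,0],"rot":[0,0,0]},{"claw":0,"delta_pos":[0,0,0],"rot":[0,0,0]}]' 25
python3 -m crank '[{"claw":0,"delta_pos":[0,0,0.9],"rot":[0,0,0]},{"claw":0,"delta_pos":[0,0,0.9],"rot":[0,0,0]},{"claw":0,"delta_pos":[0,0,0.9],"rot":[0,0,0]},{"claw":0,"delta_pos":[0,0,0.9],"rot":[0,0,0]},{"claw":0,"delta_pos":[0,0,0.9],"rot":[0,0,0]},{"claw":0,"delta_pos":[0,0,0.3],"rot":[0,0,0]}]'
python3 - <<'E'
from h import *
for n in("top","scene"):
    im,d=bot.get_image(n); m=cam(n); P=cloud(m,d); C=np.array([.5757,.0275]); q=P[...,:2]-C
    r=np.hypot(q[...,0],q[...,1]); a=q@[.661,-.75]; t=q@[.75,.661]
    k=(d>0)&(r>25)*(r<.115)&(abs(t)<a*.65)&(r>.025)
    H=np.full((11,12),np.nan)
    print(n)
    for i,ai in enumerate(np.arange(.03,.12,.01)):
        print([int(1000*np.median(P[...,2][k2])) if (k2:=k&(abs(a-ai)<.005)&(abs(t-tj)<.005)).any() else -1 for tj in np.arange(-.06,.061,.01)])
    if n=="top": cv2.imwrite("pics/t5.png",cv2.resize(im[160:280,210:330],None,fx=5,fy=5,interpolation=cv2.INTER_CUBIC))
E
```

```text
time_s: 23.87
eef_pos: [0.5701, -0.371, 0.0089]
ee_rot: [3.141, 0.002, 2.188]
force: [-1.1, 0.8, 7.6]
grip_width: 0.249
grip_force: 25.0
time_s: 24.37
eef_pos: [0.5709, -0.372, 0.1565]
ee_rot: [3.14, 0.007, 2.188]
force: [0.5, -0.6, 0.2]
grip_width: 0.251
grip_force: 25.0
top
[-1, -1, -1, -1, -1, -1, -1, -1, -1, -1, -1, -1, -1]
[-1, -1, -1, -1, -1, -1, -1, -1, -1, -1, -1, -1, -1]
[-1, -1, -1, -1, -1, -1, -1, -1, -1, -1, -1, -1, -1]
[-1, -1, -1, -1, -1, -1, -1, -1, -1, -1, -1, -1, -1]
[-1, -1, -1, -1, -1, -1, -1, -1, -1, -1, -1, -1, -1]
[-1, -1, -1, -1, -1, -1, -1, -1, -1, -1, -1, -1, -1]
[-1, -1, -1, -1, -1, -1, -1, -1, -1, -1, -1, -1, -1]
[-1, -1, -1, -1, -1, -1, -1, -1, -1, -1, -1, -1, -1]
[-1, -1, -1, -1, -1, -1, -1, -1, -1, -1, -1, -1, -1]
scene
[-1, -1, -1, -1, -1, -1, -1, -1, -1, -1, -1, -1, -1]
[-1, -1, -1, -1, -1, -1, -1, -1, -1, -1, -1, -1, -1]
[-1, -1, -1, -1, -1, -1, -1, -1, -1, -1, -1, -1, -1]
[-1, -1, -1, -1, -1, -1, -1, -1, -1, -1, -1, -1, -1]
[-1, -1, -1, -1, -1, -1, -1, -1, -1, -1, -1, -1, -1]
[-1, -1, -1, -1, -1, -1, -1, -1, -1, -1, -1, -1, -1]
[-1, -1, -1, -1, -1, -1, -1, -1, -1, -1, -1, -1, -1]
[-1, -1, -1, -1, -1, -1, -1, -1, -1, -1, -1, -1, -1]
[-1, -1, -1, -1, -1, -1, -1, -1, -1, -1, -1, -1, -1]
```

View pics/t5.png

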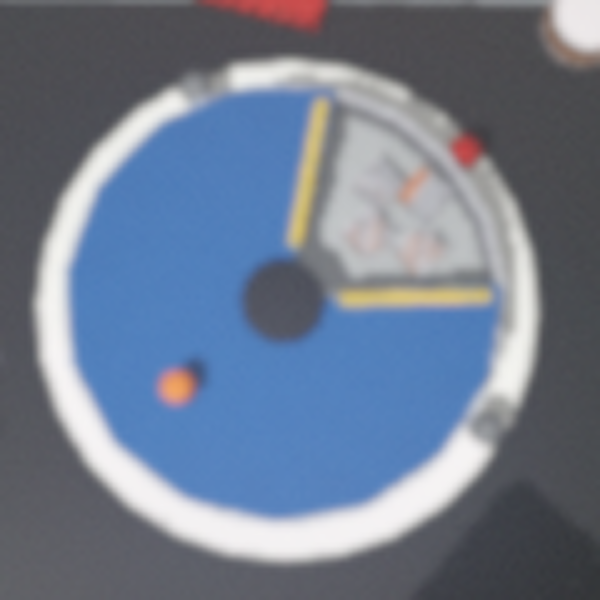

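The opening is aligned and four sinks lie low in the bay, around crop (365-430,170-250). Now I carry over the last one.

```bash

python3 -m crank '[{"claw":0,"delta_pos":[0.17,0.94,0],"rot":[0,0,0.05]},{"claw":0,"delta_pos":[0.17,0.94,0],"rot":[0,0,0]},{"claw":0,"delta_pos":[0.17,0.94,0],"rot":[0,0,0]},{"claw":0,"delta_pos":[0.17,0.94,0],"rot":[0,0,0]},{"claw":0,"delta_pos":[0.17,0.94,0],"rot":[0,0,0]},{"claw":0,"delta_pos":[0.17,0.94,0],"rot":[0,0,0]},{"claw":0,"delta_pos":[0.17,0.94,0],"rot":[0,0,0]},{"claw":0,"delta_pos":[0.17,0.94,0],"rot":[0,0,0]},{"claw":0,"delta_pos":[0.17,0.94,0],"rot":[0,0,0]},{"claw":0,"delta_pos":[0.17,0.94,0],"rot":[0,0,0]},{"claw":0,"delta_pos":[0.17,0.94,0],"rot":[0,0,0]},{"claw":0,"delta_pos":[0.17,0.94,0],"rot":[0,0,0]}]' 
python3 -m crank '[{"claw":0,"delta_pos":[0,0,0],"rot":[0,0,0]},{"claw":0,"delta_pos":[0,0,-0.8],"rot":[0,0,0]},{"claw":0,"delta_pos":[0,0,0],"rot":[0,0,0]}]'
```

```text
time_s: 25.47
eef_pos: [0.6287, -0.0304, 0.1479]
ee_rot: [-3.139, -0.003, 2.292]
force: [0.0, -0.9, -0.1]
grip_width: 0.247
grip_force: 25.0
time_s: 25.72
eef_pos: [0.6266, -0.031, 0.1209]
ee_rot: [-3.136, -0.007, 2.294]
force: [-1.7, 0.7, -1.1]
grip_width: 0.249
grip_force: 25.0
```

```bash

python3 -m crank '[{"claw":0,"delta_pos":[0.12,0,-0.7],"rot":[0,0,0]},{"claw":0,"delta_pos":[0,0,-0.6],"rot":[0,0,0]},{"claw":0,"delta_pos":[0,0,0],"rot":[0,0,0]},{"claw":0.36,"delta_pos":[0,0,0],"rot":[0,0,0]},{"claw":0.36,"delta_pos":[0,0,0],"rot":[0,0,0]},{"claw":0.36,"delta_pos":[0,0,0],"rot":[0,0,0]},{"claw":0.36,"delta_pos":[0,0,0.9],"rot":[0,0,0]},{"claw":0.6,"delta_pos":[0,0,0.9],"rot":[0,0,0]},{"claw":0.6,"delta_pos":[-0.2,0,0.9],"rot":[0,0,0]},{"claw":0.6,"delta_pos":[-0.9,0.6,0],"rot":[0,0,0]},{"claw":0.6,"delta_pos":[-0.9,0.7,0],"rot":[0,0,0]},{"claw":0.6,"delta_pos":[-0.9,0.8,0],"rot":[0,0,0]}]' 
python3 -m crank '[{"claw":0.6,"delta_pos":[-0.9,0.5,0],"rot":[0,0,0]},{"claw":0.6,"delta_pos":[-0.9,0.5,0],"rot":[0,0,0]},{"claw":0.6,"delta_pos":[-0.6,0,0],"rot":[0,0,0]},{"claw":0.6,"delta_pos":[0,0,0],"rot":[0,0,0]}]'
cat > bay.py <<'E'
import sys
from h import *
for n in("top","scene"):
    im,d=bot.get_image(n); m=cam(n); P=cloud(m,d); C=np.array([.5757,.0275]); q=P[...,:2]-C
    a=q@[.661,-.75]; t=q@[.75,.661]
    k=(d>0)&(np.hypot(a,t)<.122)
    print(n)
    for ai in np.arange(.03,.125,.01):
        print([int(1000*P[...,2][k2].max()) if (k2:=k&(abs(a-ai)<.005)&(abs(t-tj)<.005)&(abs(t)<a*.7)).any() else -1 for tj in np.arange(-.06,.061,.01)])
    cv2.imwrite(f"pics/{n}{sys.argv[1]}.png",cv2.resize(im[140:300,190:350],None,fx=3.7,fy=3.7,interpolation=cv2.INTER_CUBIC))
s=bot.state(); print(s['time_s'],s['eef_pos'])
E
python3 bay.py 6
```

```text
time_s: 26.72
eef_pos: [0.5472, 0.0306, 0.1715]
ee_rot: [3.139, 0.003, 2.291]
force: [0.5, 0.4, 0.2]
grip_width: 0.582
grip_force: 0.0
time_s: 27.05
eef_pos: [0.4725, 0.0619, 0.1702]
ee_rot: [3.141, 0.0, 2.294]
force: [-0.2, -0.1, 0.2]
grip_width: 0.601
grip_force: 0.0
top
[-1, -1, -1, -1, 36, 38, 40, 59, 107, -1, -1, -1, -1]
[-1, -1, -1, 37, 40, 39, 39, 37, 93, 103, -1, -1, -1]
[-1, -1, -1, 38, 40, 60, 62, 59, 40, 94, 36, -1, -1]
[-1, -1, 37, 41, 38, 62, 62, 64, 38, 39, 104, -1, -1]
[-1, 37, 63, 59, 59, 83, 84, 84, 39, 38, 87, 98, -1]
[34, 39, 61, 60, 61, 86, 84, 85, 61, 62, 36, 95, 96]
[37, 40, 61, 58, 63, 84, 84, 84, 63, 59, 42, 38, 94]
[97, 38, 42, 41, 58, 60, 60, 63, 61, 57, 38, 38, 94]
[97, 97, 38, 37, 58, 61, 60, 56, 37, 40, 94, 97, 97]
[-1, -1, 99, 99, 97, 96, 98, 99, 100, 97, 92, -1, -1]
scene
[-1, -1, -1, -1, 104, 56, 38, 38, 39, -1, -1, -1, -1]
[-1, -1, -1, 93, 105, 36, 36, 36, 38, 35, -1, -1, -1]
[-1, -1, 100, 100, 33, 60, 55, 58, 36, 39, 37, -1, -1]
[-1, 61, 103, 35, -1, 59, 61, 60, 39, 36, 37, -1, -1]
[-1, 95, 99, 61, 60, 82, 84, 83, -1, 38, 36, 38, -1]
[95, 98, 53, 62, 60, 83, 85, 85, 62, 61, 37, -1, -1]
[95, 37, 58, 61, 59, 84, 87, 87, 60, 64, -1, -1, -1]
[95, -1, -1, -1, 56, 60, 60, 61, 59, 59, -1, -1, 92]
[95, 99, 97, -1, -1, -1, -1, -1, -1, -1, 18, 94, 16]
[-1, -1, 94, 92, 99, 97, 93, 96, 95, 96, 93, -1, -1]
27.15 [0.47564627 0.0610091  0.17081042]
```

View pics/scene6.png

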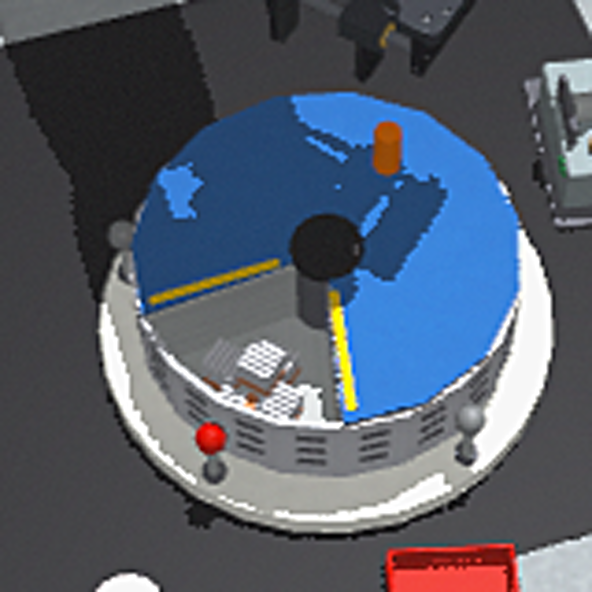

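The fifth sink sits on top of the others (crop 265,365). Surface heights in the bay are at most 87 mm, below the 99 mm rim. Next is the peg (crop 387,148).

```bash

python3 -m crank '[{"claw":0.6,"delta_pos":[0.6,0.3,0],"rot":[0,0,0]},{"claw":0.6,"delta_pos":[0.6,0.3,0],"rot":[0,0,0]},{"claw":0.6,"delta_pos":[0.53,0.25,0],"rot":[0,0,0]},{"claw":0.6,"delta_pos":[0,0,0],"rot":[0,0,0]}]'
python3 - <<'E'
from h import *
im,d=bot.get_image("top"); print(bot.state()['eef_pos'])
E
python3 -m crank '[{"claw":0.6,"delta_pos":[0,0,-0.6],"rot":[0,0,0]},{"claw":0.6,"delta_pos":[0,0,-0.6],"rot":[0,0,0]},{"claw":0.6,"delta_pos":[0,0,-0.5],"rot":[0,0,0]},{"claw":0.6,"delta_pos":[0,0,0],"rot":[0,0,0]}]' 12
```

```text
time_s: 27.48
eef_pos: [0.5306, 0.0868, 0.1703]
ee_rot: [3.138, 0.002, 2.292]
force: [0.4, -0.6, 0.1]
grip_width: 0.599
grip_force: 0.0
[0.52897822 0.08634544 0.1697593 ]
time_s: 27.87
eef_pos: [0.5243, 0.0857, 0.1149]
ee_rot: [-3.137, -0.004, 2.292]
force: [-0.8, 0.7, 0.5]
grip_width: 0.598
grip_force: 0.0
```

```bash

python3 -m crank '[{"claw":0,"delta_pos":[0,0,0],"rot":[0,0,0]},{"claw":0,"delta_pos":[0,0,0],"rot":[0,0,0]},{"claw":0,"delta_pos":[0,0,0],"rot":[0,0,0]},{"claw":0,"delta_pos":[0,0,0],"rot":[0,0,0]},{"claw":0,"delta_pos":[0,0,0],"rot":[0,0,0]},{"claw":0,"delta_pos":[0,0,0],"rot":[0,0,0]},{"claw":0,"delta_pos":[0,0,0],"rot":[0,0,0]},{"claw":0,"delta_pos":[0,0,0],"rot":[0,0,0]},{"claw":0,"delta_pos":[0,0,0],"rot":[0,0,0]}]' 12
python3 - <<'E'
from h import *
C=np.array([.5757,.0275]); p0=bot.state()['eef_pos'][:2]; a0=np.degrees(np.arctan2(*(p0-C)[::-1])); print(p0,a0,np.linalg.norm(p0-C))
a=np.radians(np.linspace(a0,-13,17)); Q=C+.0755*np.c_[np.cos(a),np.sin(a)]
print(np.round(np.diff(Q,axis=0)/.03,2).tolist())
E
```

```text
time_s: 28.62
eef_pos: [0.5271, 0.0865, 0.1187]
ee_rot: [3.141, 0.0, 2.293]
force: [-1.0, 0.2, 4.0]
grip_width: 0.199
grip_force: 12.0
[0.52706904 0.08648191] 129.50579991270382 0.0764449847135539
[[0.32, 0.22], [0.35, 0.17], [0.37, 0.12], [0.39, 0.06], [0.39, -0.0], [0.39, -0.06], [0.37, -0.12], [0.35, -0.18], [0.32, -0.23], [0.28, -0.28], [0.23, -0.32], [0.18, -0.35], [0.12, -0.37], [0.06, -0.39], [0.0, -0.39], [-0.06, -0.39]]
```

```bash

python3 -m crank '[{"claw":0,"delta_pos":[0.32,0.22,0],"rot":[0,0,0]},{"claw":0,"delta_pos":[0.35,0.17,0],"rot":[0,0,0]},{"claw":0,"delta_pos":[0.37,0.12,0],"rot":[0,0,0]},{"claw":0,"delta_pos":[0.39,0.06,0],"rot":[0,0,0]},{"claw":0,"delta_pos":[0.39,0,0],"rot":[0,0,0]},{"claw":0,"delta_pos":[0.39,-0.06,0],"rot":[0,0,0]},{"claw":0,"delta_pos":[0.37,-0.12,0],"rot":[0,0,0]},{"claw":0,"delta_pos":[0.35,-0.18,0],"rot":[0,0,0]},{"claw":0,"delta_pos":[0.32,-0.23,0],"rot":[0,0,0]},{"claw":0,"delta_pos":[0.28,-0.28,0],"rot":[0,0,0]},{"claw":0,"delta_pos":[0.23,-0.32,0],"rot":[0,0,0]},{"claw":0,"delta_pos":[0.18,-0.35,0],"rot":[0,0,0]}]'
python3 -m crank '[{"claw":0,"delta_pos":[0.12,-0.37,0],"rot":[0,0,0]},{"claw":0,"delta_pos":[0.06,-0.39,0],"rot":[0,0,0]},{"claw":0,"delta_pos":[0,-0.39,0],"rot":[0,0,0]},{"claw":0,"delta_pos":[-0.06,-0.25,0],"rot":[0,0,0]},{"claw":0,"delta_pos":[0,0,0],"rot":[0,0,0]},{"claw":0,"delta_pos":[0,0,0],"rot":[0,0,0]}]'
python3 - <<'E'
from h import *
p=bot.state()['eef_pos'][:2]-[.5757,.0275]; print(np.degrees(np.arctan2(p[1],p[0])),np.linalg.norm(p))
E
```

```text
time_s: 29.62
eef_pos: [0.6472, 0.0583, 0.1175]
ee_rot: [3.137, 0.001, 2.293]
force: [10.4, 7.0, -9.2]
grip_width: 0.202
grip_force: 12.0
time_s: 30.12
eef_pos: [0.6551, 0.0125, 0.1199]
ee_rot: [3.132, 0.012, 2.29]
force: [19.5, -2.5, -8.5]
grip_width: 0.202
grip_force: 12.0
-10.695876179858114 0.08080259315409218
```

```bash

python3 -m crank '[{"claw":0,"delta_pos":[-0.15,-0.15,0],"rot":[0,0,0]},{"claw":0,"delta_pos":[0,-0.15,0],"rot":[0,0,0]},{"claw":0,"delta_pos":[0,0,0],"rot":[0,0,0]},{"claw":0,"delta_pos":[0,0,0],"rot":[0,0,0]}]'
python3 - <<'E'
from h import *
p=bot.state()['eef_pos'][:2]-[.5757,.0275]; print(np.degrees(np.arctan2(p[1],p[0])),np.linalg.norm(p))
E
```

```text
time_s: 30.45
eef_pos: [0.6509, 0.0087, 0.1206]
ee_rot: [3.126, 0.007, 2.292]
force: [20.8, 13.2, -7.6]
grip_width: 0.222
grip_force: 12.0
-14.001542584251146 0.07755341185480508
```

Firm stop felt (13 N at about -14°, near the predicted home of -12.8°). I release, lift and verify.

```bash

python3 -m crank '[{"claw":0.6,"delta_pos":[-0.05,0.2,0],"rot":[0,0,0]},{"claw":0.6,"delta_pos":[0,0,0],"rot":[0,0,0]},{"claw":0.6,"delta_pos":[0,0,0],"rot":[0,0,0]},{"claw":0.6,"delta_pos":[0,0,0],"rot":[0,0,0]},{"claw":0.6,"delta_pos":[0,0,0],"rot":[0,0,0]},{"claw":0.6,"delta_pos":[0,0,0.9],"rot":[0,0,0]},{"claw":0.6,"delta_pos":[0,0,0.9],"rot":[0,0,0]},{"claw":0,"delta_pos":[-0.9,0,0.9],"rot":[0,0,0]},{"claw":0,"delta_pos":[-0.9,0,0.9],"rot":[0,0,0]},{"claw":0,"delta_pos":[-0.9,0,0.9],"rot":[0,0,0]},{"claw":0,"delta_pos":[-0.9,0,0],"rot":[0,0,0]},{"claw":0,"delta_pos":[-0.9,0,0],"rot":[0,0,0]}]'
python3 -m crank '[{"claw":0,"delta_pos":[-0.9,0,0],"rot":[0,0,0]},{"claw":0,"delta_pos":[-0.9,0,0],"rot":[0,0,0]},{"claw":0,"delta_pos":[-0.9,0,0],"rot":[0,0,0]},{"claw":0,"delta_pos":[0,0,0],"rot":[0,0,0]}]'
cat > valve.py <<'E'
from h import *
from meas import comps
rays=[]
for n in("top","scene"):
    im,d=bot.get_image(n); m=cam(n); P=cloud(m,d); np.savez(n+"L.npz",im=im,d=d)
    H,S,V=cv2.split(cv2.cvtColor(im,cv2.COLOR_BGR2HSV))
    near=(abs(P[...,0]-.49)<.13)&(abs(P[...,1]-.255)<.06)
    k=max(comps((V<60)&near&(P[...,2]>.15)),key=lambda x:x.sum(),default=None)
    if k is not None:
        v,u=np.nonzero(k); (cu,cv_),r=cv2.minEnclosingCircle(np.c_[u,v].astype(np.float32))
        o=np.array(m['cam_to_world'])[:3,3]; p=onplane(m,cu,cv_,0.17); rays.append((o,(p-o)/np.linalg.norm(p-o))); print(n,'ball px',k.sum(),cu,cv_,r,'@.17',p,'surf',P[k].mean(0))
    b=near&(d>0)&(P[...,2]>.038)&(P[...,2]<.05)
    q=P[b][:,:2]*1000; print(n,'block top',cv2.minAreaRect(q.astype(np.float32)),np.median(q,0))
    b=near&(d>0)&(P[...,2]>.005)&(P[...,2]<.05); print(n,'all',cv2.minAreaRect((P[b][:,:2]*1000).astype(np.float32)))
    b=near&(d>0)&(P[...,2]>.056)&(P[...,2]<.07); print(n,'lugs',cv2.minAreaRect((P[b][:,:2]*1000).astype(np.float32)))
if len(rays)==2:
    (o1,d1),(o2,d2)=rays; s=np.linalg.lstsq(np.c_[d1,-d2],o2-o1,rcond=None)[0]; a,b=o1+s[0]*d1,o2+s[1]*d2; print('ball',(a+b)/2,'gap',np.linalg.norm(a-b))
f=np.load("sceneL.npz"); cv2.imwrite("pics/v7.png",cv2.resize(f['im'][100:290,200:440],None,fx=3,fy=3,interpolation=cv2.INTER_CUBIC))
E
python3 valve.py
```

```text
time_s: 31.45
eef_pos: [0.5076, 0.0117, 0.2556]
ee_rot: [3.139, 0.004, 2.292]
force: [0.1, -0.5, -0.1]
grip_width: 0.304
grip_force: 0.0
time_s: 31.78
eef_pos: [0.4229, 0.0123, 0.2527]
ee_rot: [-3.14, -0.001, 2.292]
force: [1.0, 0.8, -0.9]
grip_width: 0.034
grip_force: 0.0
top block top ((492.603271484375, 253.24945068359375), (61.679786682128906, 100.17823028564453), 79.28372192382812) [498.17549315 248.26053189]
top all ((489.161376953125, 255.130126953125), (119.49018096923828, 257.83697509765625), 89.80565643310547)
top lugs ((500.9240417480469, 251.65711975097656), (51.24366760253906, 62.80817794799805), 79.68134307861328)
scene ball px 120 354.99462890625 125.95161437988281 6.368892669677734 @.17 [0.45275634 0.2641754  0.17      ] surf [0.46594854 0.25569995 0.18744162]
scene block top ((493.5963134765625, 253.7111358642578), (61.517005920410156, 101.94833374023438), 78.14599609375) [510.58981235 247.57486451]
scene all ((488.388427734375, 255.1212921142578), (116.74018096923828, 249.53697204589844), 88.92207336425781)
scene lugs ((499.44183349609375, 251.87567138671875), (50.40668869018555, 64.6950912475586), 80.32049560546875)
```

View pics/v7.png

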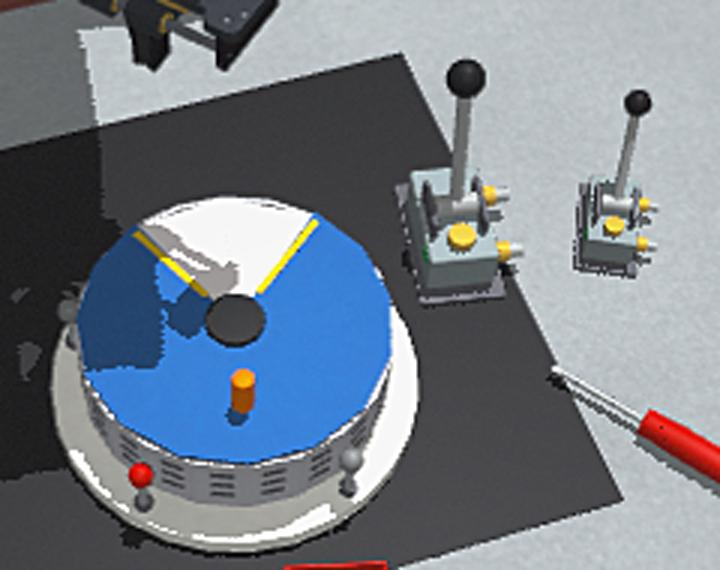

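The opening now lies over the white sector (crop 230,245), so the cover is home. The valve block centre is at (0.493,0.2535) with its x axis about -11° from world x. The ball is at about (0.459,0.260,0.18).

```bash

python3 -m crank '[{"claw":0,"delta_pos":[-0.1,0.9,0],"rot":[0,0,0.053]},{"claw":0,"delta_pos":[-0.1,0.9,0],"rot":[0,0,0.053]},{"claw":0,"delta_pos":[-0.1,0.9,0],"rot":[0,0,0.053]},{"claw":0,"delta_pos":[-0.1,0.9,0],"rot":[0,0,0.053]},{"claw":0,"delta_pos":[-0.1,0.9,0],"rot":[0,0,0.053]},{"claw":0,"delta_pos":[-0.1,0.9,0],"rot":[0,0,0.053]},{"claw":0,"delta_pos":[-0.1,0.9,0],"rot":[0,0,0]},{"claw":0,"delta_pos":[-0.1,0.9,0],"rot":[0,0,0]},{"claw":0,"delta_pos":[-0.1,0.9,0],"rot":[0,0,0]},{"claw":0,"delta_pos":[0,0.45,0],"rot":[0,0,0]},{"claw":0,"delta_pos":[0,0,0],"rot":[0,0,0]},{"claw":0,"delta_pos":[0,0,0],"rot":[0,0,0]}]' 30
python3 valve.py | grep ball
```

```text
time_s: 32.88
eef_pos: [0.4001, 0.2694, 0.2527]
ee_rot: [-3.141, -0.0, 2.96]
force: [-0.9, 0.8, 0.4]
grip_width: 0.004
grip_force: 0.0
scene ball px 1827 354.56976318359375 51.6860466003418 37.59283447265625 @.17 [0.20981471 0.36066853 0.17      ] surf [0.41643525 0.24784777 0.37726914]
```

Descend behind the ball and push along the valve's x.

```bash

python3 -m crank '[{"claw":0,"delta_pos":[-0.1,0.05,-0.85],"rot":[0,0,0]},{"claw":0,"delta_pos":[0,0,-0.85],"rot":[0,0,0]},{"claw":0,"delta_pos":[0,0,-0.85],"rot":[0,0,0]},{"claw":0,"delta_pos":[0,0,-0.8],"rot":[0,0,0]},{"claw":0,"delta_pos":[0,0,0],"rot":[0,0,0]}]'
python3 -m crank '[{"claw":0,"delta_pos":[0.59,-0.115,0],"rot":[0,0,0]},{"claw":0,"delta_pos":[0.59,-0.115,0],"rot":[0,0,0]},{"claw":0,"delta_pos":[0.59,-0.115,0],"rot":[0,0,0]}]'
python3 -m crank '[{"claw":0,"delta_pos":[0.59,-0.115,0],"rot":[0,0,0]},{"claw":0,"delta_pos":[0.59,-0.115,0],"rot":[0,0,0]}]'
```

```text
time_s: 33.4
eef_pos: [0.3938, 0.2678, 0.1477]
ee_rot: [-3.136, -0.007, 2.957]
force: [-0.3, -0.2, 0.0]
grip_width: 0.002
grip_force: 0.0
time_s: 33.65
eef_pos: [0.4508, 0.2596, 0.1543]
ee_rot: [3.141, 0.0, 2.958]
force: [-2.0, 1.7, 1.9]
grip_width: 0.004
grip_force: 1.2
time_s: 33.82
eef_pos: [0.4848, 0.2537, 0.1547]
ee_rot: [3.14, -0.003, 2.958]
force: [-6.5, 5.4, 3.5]
grip_width: 0.011
grip_force: 4.1
```

```bash

python3 -m crank '[{"claw":0,"delta_pos":[0.5,-0.1,0],"rot":[0,0,0]},{"claw":0,"delta_pos":[0.5,-0.1,0],"rot":[0,0,0]},{"claw":0,"delta_pos":[0,0,0],"rot":[0,0,0]},{"claw":0,"delta_pos":[0,0,0],"rot":[0,0,0]}]'
```

```text
time_s: 34.15
eef_pos: [0.5161, 0.2464, 0.1539]
ee_rot: [3.141, 0.001, 2.957]
force: [-0.4, -0.4, 0.5]
grip_width: 0.008
grip_force: 0.0
```

Force is gone, so it has snapped. I retreat and check.

```bash

python3 -m crank '[{"claw":0,"delta_pos":[-0.7,0.14,0],"rot":[0,0,0]},{"claw":0,"delta_pos":[-0.7,0.14,0],"rot":[0,0,0]},{"claw":0,"delta_pos":[-0.7,0.14,0],"rot":[0,0,0]},{"claw":0,"delta_pos":[-0.7,0.14,0.5],"rot":[0,0,0]},{"claw":0,"delta_pos":[-0.7,0.14,0.8],"rot":[0,0,0]},{"claw":0,"delta_pos":[0,0,0.9],"rot":[0,0,0]},{"claw":0,"delta_pos":[0,0,0.9],"rot":[0,0,0]},{"claw":0,"delta_pos":[0,0,0],"rot":[0,0,0]},{"claw":0,"delta_pos":[0,0,0],"rot":[0,0,0]}]'
python3 - <<'E'
from h import *
im,d=bot.get_image("scene"); m=cam("scene"); P=cloud(m,d)
V=im.max(2); k=(V<60)&(abs(P[...,1]-.245)<.05)&(P[...,0]>.5)&(P[...,0]<.62)&(P[...,2]>.14)&(P[...,2]<.21)
q=P[k]; print(k.sum(),q.mean(0),q[:,2].max())
c=q.mean(0)-[.0,0,0]; print('lever~',0.5+np.arctan2((c[0]-.009-.493)*.982-(c[1]-.2535)*.19,c[2]-.008-.055))
cv2.imwrite("pics/v8.png",cv2.resize(im[90:320,90:450],None,fx=2.2,fy=2.2)); print(bot.state()['eef_pos'])
E
```

```text
time_s: 34.9
eef_pos: [0.4105, 0.2686, 0.2484]
ee_rot: [3.139, 0.004, 2.959]
force: [0.4, -0.3, 0.3]
grip_width: 0.005
grip_force: 0.0
128 [0.55902875 0.23790408 0.17565546] 0.18646631666238378
lever~ 0.9822029640005064
[0.40977738 0.2681793  0.2465062 ]
```

View pics/v8.png

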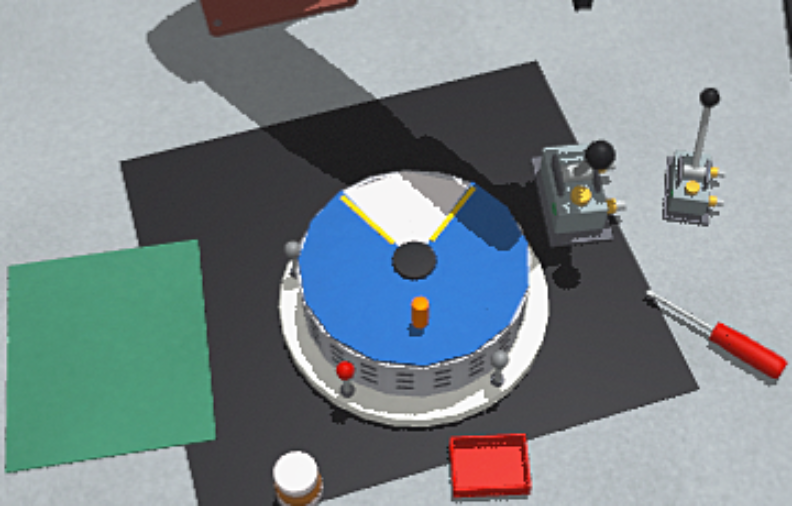

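The lever is tipped away (ball at crop 600,155, about 0.98 rad), the cover is home, the mat is empty, and the jar, tray and screwdriver look undisturbed. Handing in.

```bash
python3 -c "
from cell import bot
print(bot.sign_off())"
```

```text
the job is handed in; nothing more can be done
None
```

I handed the job in at about 35 s on the robot clock: all five heat sinks are in the red post's bay, the cover is home against its stop, and the lever reads about 0.98 rad in the float notch. The jar, tray and screwdriver look undisturbed, and sign-off returned no verdict.

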